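Clear the plates off the buried forceps and put both in order

ROBOT

A 6-joint arm with a two-finger parallel gripper is mounted at the origin on a cart in front of the work surface, level with it; the furniture and walls round the work are solid. World frame = base frame: x ahead of the robot, y to its left, z up, the work surface at z = 0. Lengths are in m, angles in rad, forces in N, time in s.
With the tool pointing down it reaches from about 0.35 to 0.775 m from the base axis. Payload 7.3 kg.
Tool frame: the origin (TCP) lies between the finger pads; the fingertips stand robot.tcp_to_tips ahead of it and the grasp point (between the pads) lies 2 mm behind it (robot.tcp_to_tips is the distance from the TCP to the fingertips, in m); y points along the fingers, x is the direction in which the jaws open and shut, and the axes are right-handed (so a half turn about y gives the same grasp; the last joint's range is limited). The gripper opens to 92 mm and grips with 3 to 60 N. Pads are 19 mm wide; open, the fingers measure 130 mm over their backs; the gripper's body (75 mm by 190 mm) begins 47 mm behind the grasp point.
Start: joints at [1.143, 0.342, 1.524, -0, 1.275, -0.146], TCP at [0.146, 0.504, 0.244] pointing down, gripper open.
Joint ranges: [-2.53, 2.53], [-0.77, 2.02], [0.04, 2.7], [-1, 4.14], [0.28, 2.66], [-3.11, 3.11]. Speed limits (rad/s): [2.57, 2.57, 3.14, 3.14, 3.14, 3.14].

INTERFACE

Orientations are given as [roll, pitch, yaw] about the fixed x, y, z axes, in that order (R = Rz(yaw) Ry(pitch) Rx(roll)).
In Python, from cell import status, read_camera, get_calibration, robot gives the robot as it stands.
- The arm moves only by the shell command python3 -m creep 'ROWS' [FORCE]. ROWS is JSON, a list of rows, each an object of numbers: "dx", "dy", "dz": the shift along the tool's x, y, z in m; "rx", "ry", "rz": the turn, a rotation vector about the tool's x, y, z in rad; "gripper": the opening, from 0 (shut) to 1 (fully open). A call has 1 to 20 rows; each row is the pose to reach, as a shift and turn from the pose commanded when the call began, along the tool's axes at that moment; what a row does not reach only later rows make up. A row lasts 1/8 s, in which the tool goes at most 62.5 mm and 10.7 degrees, less where a joint would pass 70% of its speed; a pose out of reach is approached as far as the arm can. A call with a gripper value outside its range is refused whole. The fingers move at their own pace and stop on an object; FORCE is the grip in N (left out, the last holds). Time passes only in rows, so rows that repeat a pose let the fingers close. It gives the time, the measured TCP pose, the force and the opening at its end, in the units of the state.
- status.observe(): the state, without advancing time (a new reading comes with each control period).
- read_camera(name): name is "side" or "top"; returns (picture, depth): 384x512x3 uint8, red, green, blue; 384x512 float32, m along the optical axis (not along the pixel's ray), 0 where there is no reading.
- get_calibration(name): a dict with "fx", "fy", "cx", "cy" (pixels), "xyz" and "rotation" of the camera in the world. Camera axes: x right, y down, z forward; pixel columns grow to the right and rows downward; lengths in m; the calibration is good to about 2 mm. A picture is of the moment at which its call begins. get_calibration takes no time and is no camera call.
- robot.hand_in(): hands the job in, once; it reports no verdict.
The state is a dict: "time": time; "qpos": joint angles; "qvel": joint speeds; "joint_efforts": joint torques, N m; "tool_pos": TCP position; "tool_rot": TCP orientation; "contact_force": force on the tool from outside, world axes, zero at the start; "torque": the same for the moment, N m; "opening": finger opening in m.
Only numpy, scipy, OpenCV 4.12 (cv2) and the standard library are available. Lean on these libraries where they do the work, as an engineer would, in place of code of your own. Each camera call takes 0.05 s, during which the arm holds its last target.

TASK

In the blue tray the steel forceps lie buried under two yellow petri dishes. First take the two yellow dishes out, keeping them right way up, and stack them squarely on the pink dish where it stands on the bench, in either order; then lift out the forceps and lay them in the free dip of the wire instrument rest, lying on both wires with their middle about midway between them. Leave the other things in the tray and the pen on the rest where they are.

Things in the scene. Friction and masses are not known exactly. Their poses are not given: they have to be found in the camera images.
- dish_a_mid (a point): Petri dish with yellow agar, lid fixed on: disc 60 mm across (lowest 4 mm: 56), 15 mm high, 22 g. Point at its centre, half-way up; z = its axis, up through the lid. In the tray, over the tips' half of the forceps, its centre 12 mm to their +y side, leaning 5-18 degrees on them, one edge on the tray floor. No finger fits between the dishes; there is room on the sides across the forceps' length.
- dish_b_mid (a point): Second yellow dish, same make, leaning likewise over the closed end's half of the forceps, its centre 12 mm to their -y side. Point and axes as for dish a. Either dish, pinched from straight above by its rim across the forceps' length, comes about level in the grip.
- dish_pink_mid (a point): Petri dish of the same make and size with pink agar, standing flat and loose on the bench outside the tray: the bottom of the pile. Point at its centre, half-way up (7.5 mm above the bench). The pile grows by 15 mm a dish.
- forceps_mid (a point): Steel forceps flat on the tray floor under the yellow dishes: rigid, 124 mm long, 20 g; 12.6 mm wide, 9 mm high at this point, where they are widest and balance. Point on the long axis, half-way up, 51 mm from the closed end (8 mm high, 3 wide) and 69 mm from the tips (3 mm high, 5 wide). x along them to the tips, z up. Take them across their width (y).
- tray_floor (a point): Fixed open blue tray, 230 mm (x) by 290 mm (y) outside, plus a 16 mm lip at both y ends; walls 4 mm thick, rounded rim 50 mm above the bench. Point at the centre of the inner floor, 4 mm above the bench. The forceps lie near the middle, along the tray's y within 20 degrees.
- rest_dip (a point): Where the forceps' centre point is when they lie in the free dip, 33 mm above the bench. x along a tool lying there (tips either way), y across, z up. The rest is fixed: white base 76 (x) by 136 mm, two bent 5 mm steel wires 30 mm before and behind this point; dip floor 28.5 mm above the bench, 15 mm wide, sides sloping out to 30 mm at 44.5 mm. The other dip, 64 mm away along -y, holds a pen.
- pen_mid (a point): Grey-black probe pen, 135 mm long, 10 mm thick, loose, lying in the other dip of the rest. Point at its centre; its y runs along it. To be left alone.
- marker_mid (a point): Marker pen with orange cap end, 125 x 13 mm, loose, lying in the tray along its +y end wall. Point at its centre, half-way up; its y runs along it. To be left alone.
- bulb_mid (a point): Red rubber pipette bulb, 79 x 46 x 46 mm (behaves as a rigid box), loose, lying in the tray near its -y end wall. Point at its centre, half-way up; its y runs along it. To be left alone.
- cassette_far_mid (a point): White plastic test cassette, 70 x 20 x 6 mm, loose, lying in the tray beside the marker, on the side of the dishes, with its centre towards the tray's +x wall. Point at its centre, half-way up; its y runs along it. To be left alone.
- cassette_near_mid (a point): White plastic test cassette, 70 x 20 x 6 mm, loose, lying in the tray beside the marker, on the side of the dishes, with its centre nearer the tray's -x wall. Point at its centre, half-way up; its y runs along it. To be left alone.
There are look-alikes about, which are no part of the job. Leave any brown or green look-alike of the part that bears dish_pink_mid alone. Leave any brown look-alike of the part that bears dish_b_mid alone.

How it is judged:
On the way, in this order (a step that is already met when the one before it is completed fails the run):
1. both yellow dishes stand squarely stacked on the pink dish (horizontal distance between each of dish_a_mid, dish_b_mid and dish_pink_mid below 0.008 m and horizontal distance between dish_a_mid and dish_b_mid below 0.008 m and angle between each of dish_a_mid, dish_b_mid, dish_pink_mid's own z axis and vertical below 0.08 rad and ((z of dish_a_mid in the frame of dish_pink_mid between 0.011 and 0.019 m and z of dish_b_mid in the frame of dish_pink_mid between 0.026 and 0.034 m) or (z of dish_b_mid in the frame of dish_pink_mid between 0.011 and 0.019 m and z of dish_a_mid in the frame of dish_pink_mid between 0.026 and 0.034 m))), for 0.2 s.
2. the forceps lie in the free dip of the rest (y of forceps_mid in the frame of rest_dip between -0.007 and 0.007 m and z of forceps_mid in the frame of rest_dip between -0.005 and 0.005 m and angle between the x axis of forceps_mid and the x axis of rest_dip, either way round below 0.12 rad and x of forceps_mid in the frame of rest_dip between -0.025 and 0.025 m and angle between the z axis of forceps_mid and the z axis of rest_dip, either way round below 0.1 rad), for 0.2 s.
At the end, for the whole second after the job is handed in: The three dishes stand in one level pile (0.08 rad), pink at the bottom, centres within 8 mm of one another; the forceps lie level (0.1 rad) on both wires of the free dip, their point within 25 mm lengthwise, 7 mm sideways, 5 mm in height of the dip's point, aligned within 0.12 rad (all of step 1 and all of step 2); the robot touches nothing.
It fails at once if a dish is tipped by more than about 40 degrees (angle between any of dish_a_mid, dish_b_mid, dish_pink_mid's own z axis and vertical above 0.7 rad).
It fails at once if the marker, a cassette, the bulb or the pen is moved by more than 40 mm (distance of any of marker_mid, cassette_far_mid, cassette_near_mid, bulb_mid, pen_mid from where it was at the start of the episode above 0.04 m).
It fails at once if the pink dish is moved by more than 30 mm from where it stood (distance of dish_pink_mid from where it was at the start of the episode above 0.03 m).
It also fails if it takes over 72 s, if anything falls off the work surface, if the arm or the gripper's body presses on something with over 40 N, if the wrist force passes 120 N, or if a joint passes its speed limit or range.

## Working session

There is one attempt and no reset: what is moved stays moved. The work goes in short steps, Python scripts to look and compute and a shell command to move; the robot and the scene stay as the last step left them, time stands still between calls to the robot, and variables do not carry over. Pictures are saved under pics/ and viewed, and the job is handed in when it is done.

```bash
ls; mkdir -p pics; python3 - <<'E'
from cell import status, read_camera, get_calibration, robot
import cv2,numpy as np
print(status.observe(), robot.tcp_to_tips)
for n in("side","top"):
    p,d=read_camera(n); np.savez("%s0.npz"%n,p=p,d=d)
    cv2.imwrite("pics/%s0.png"%n,cv2.resize(p[:,:,::-1],None,fx=1.5,fy=1.5,interpolation=cv2.INTER_CUBIC))
    print(get_calibration(n))
E
```

```text
pics
{'time': 0.0, 'qpos': array([ 1.14299397e+00,  3.42734744e-01,  1.52502345e+00, -2.11837566e-05,
        1.27538307e+00, -1.45988851e-01]), 'qvel': array([-4.80487590e-05, -6.31771580e-04, -1.54749033e-03, -4.58257923e-04,
        4.65893105e-04,  1.16157346e-03]), 'joint_efforts': array([ 2.17047855e-04, -4.31227076e+01, -2.44225448e+01,  7.19799497e-02,
        5.55974082e-02, -1.50286869e-04]), 'tool_pos': array([0.14582086, 0.50394635, 0.24303646]), 'tool_rot': array([-1.57059109e+00,  1.53507785e-03,  1.28898916e+00]), 'contact_force': array([ 0.44355161, -0.41913845,  0.04910406]), 'torque': array([ 0.03134407, -0.03137317, -0.00578208]), 'opening': 0.09217757968787621} 0.017
{'fx': 496.533065643795, 'fy': 496.533065643795, 'cx': 259.50132344747055, 'cy': 190.20963634686012, 'xyz': array([ 0.27380602, -0.97161495,  0.6762957 ]), 'rotation': array([-2.08113289,  0.00935828, -0.19336698])}
{'fx': 367.24678996050477, 'fy': 367.24678996050477, 'cx': 265.2882884350677, 'cy': 191.23696900770287, 'xyz': array([0.34274132, 0.11016831, 0.90270835]), 'rotation': array([-2.9967884 , -0.01030497, -1.55942833])}
```

View pics/top0.png

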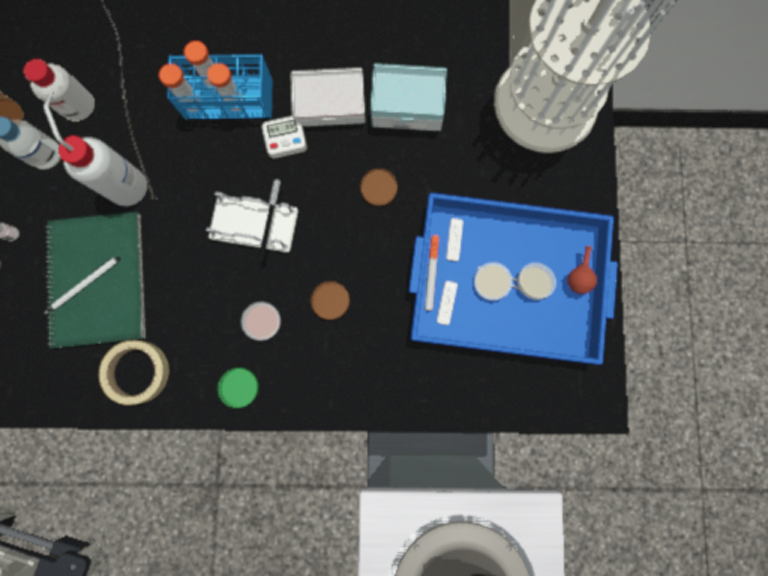

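View pics/side0.png

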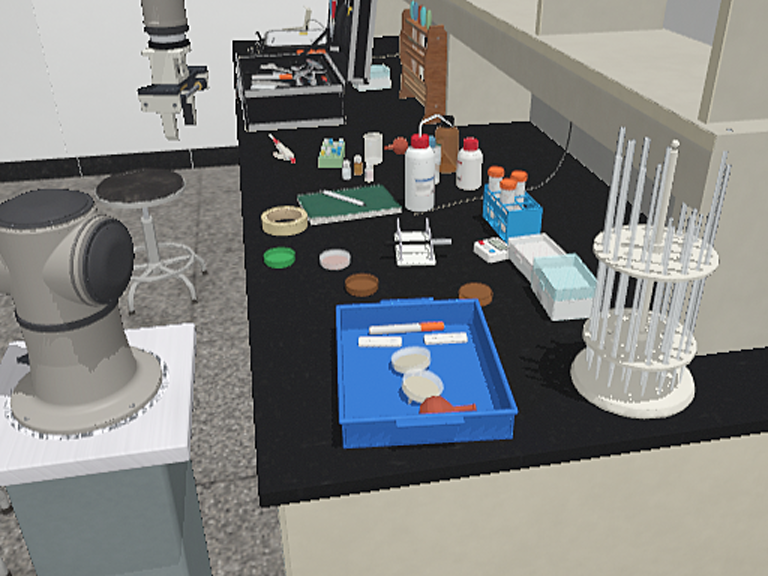

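The top view shows +y to the left and +x up. The yellow dishes are at about (493,282) and (537,282), pink at (260,321), and the rest at (253,222) with the pen on its right (-y) side. Next I'll measure these.

```bash
cat > h.py <<'E'
import numpy as np,cv2
from scipy.spatial.transform import Rotation as R
from cell import status, read_camera, get_calibration, robot
class Cam:
    def __init__(s,n):
        c=get_calibration(n); s.c=c; s.R=R.from_euler('xyz',c['rotation']).as_matrix(); s.t=np.array(c['xyz'])
    def ray(s,u,v):
        u=np.asarray(u,float);v=np.asarray(v,float)
        return np.stack([(u-s.c['cx'])/s.c['fx'],(v-s.c['cy'])/s.c['fy'],np.ones_like(u)],-1)@s.R.T
    def plane(s,u,v,z):
        r=s.ray(u,v); return s.t+r*((z-s.t[2])/r[...,2])[...,None]
    def pts(s,d):
        v,u=np.mgrid[:d.shape[0],:d.shape[1]]
        return s.t+s.ray(u,v)*d[...,None]
    def proj(s,P):
        q=(np.asarray(P)-s.t)@s.R
        return np.stack([q[...,0]/q[...,2]*s.c['fx']+s.c['cx'],q[...,1]/q[...,2]*s.c['fy']+s.c['cy']],-1)
def shot(n,tag):
    p,d=read_camera(n); np.savez(f"{n}{tag}.npz",p=p,d=d); return p,d
def crop(p,u0,u1,v0,v1,f,name):
    cv2.imwrite(f"pics/{name}.png",cv2.resize(p[v0:v1,u0:u1,::-1],None,fx=f,fy=f,interpolation=cv2.INTER_CUBIC))
E
python3 - <<'E'
from h import *
for n in('top','side'):
    z=np.load(n+'0.npz');p,d=z['p'],z['d'];C=Cam(n);P=C.pts(d)
    h=cv2.cvtColor(p,cv2.COLOR_RGB2HSV)
    if n=='top':
        crop(p,270,415,125,245,5,'tray_top'); crop(p,130,230,115,235,5,'rest_top')
        for nm,(u,v) in dict(a=(329,188),b=(358,188),pink=(174,214)).items():
            print(nm,P[v,u],p[v,u],h[v,u]); 
            yy,xx=np.mgrid[:384,:512]; near=(np.hypot(yy-v,xx-u)<18)
            col=np.linalg.norm(p.astype(float)-p[v,u],axis=2)<90
            m=(near&(p[...,0]>110)&(p[...,0].astype(int)>p[...,2]+0)).astype(np.uint8)
            nl,lab,st,ce=cv2.connectedComponentsWithStats(m)
            k=lab[v,u]; (cx,cy),r=cv2.minEnclosingCircle(np.argwhere(lab==k)[:,::-1].astype(np.float32))
            q=P[lab==k]; inn=P[(np.hypot(yy-ce[k][1],xx-ce[k][0])<9)].reshape(-1,3)
            A=np.c_[inn[:,:2]-inn[:,:2].mean(0),np.ones(len(inn))]; s=np.linalg.lstsq(A,inn[:,2],rcond=None)[0]
            print(st[k],ce[k],cx,cy,r,'slope',s, C.plane(*ce[k],s[2]))
    else:
        crop(p,220,350,195,300,6,'tray_side'); crop(p,200,310,130,200,7,'rest_side')
    
E
```

```text
a [ 0.48077243 -0.05172206  0.02483467] [208 203 183] [ 24  31 208]
[318 177  22  22 376] [328.18085106 187.33244681] 328.1956481933594 187.19564819335938 11.025293350219727 slope [ 0.10278969 -0.14710207  0.02377749] [ 0.48255254 -0.04994801  0.02377749]
b [ 0.4816575  -0.12213434  0.02501404] [201 198 177] [ 26  30 201]
[346 178  22  21 342] [356.31871345 188.12573099] 356.2742004394531 188.27420043945312 11.017175674438477 slope [-1.3828062   2.27238272  0.03407171] [ 0.47986606 -0.11568444  0.03407171]
pink [0.41388247 0.32221646 0.01534543] [197 173 166] [  7  40 197]
[162 201  25  26 489] [173.95092025 213.84662577] 173.8157958984375 213.65789794921875 12.659334182739258 slope [-0.73611632 -2.37905544  0.01881324] [0.41397219 0.3215229  0.01881324]
```

View pics/tray_top.png

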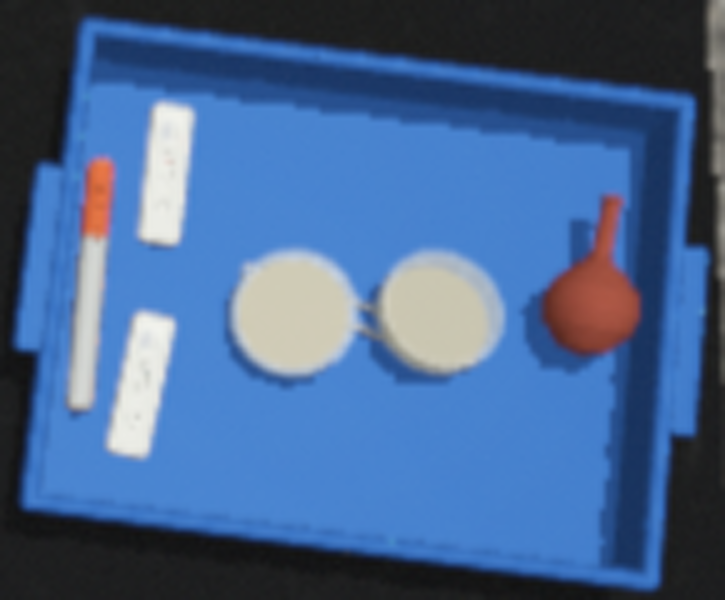

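View pics/rest_top.png

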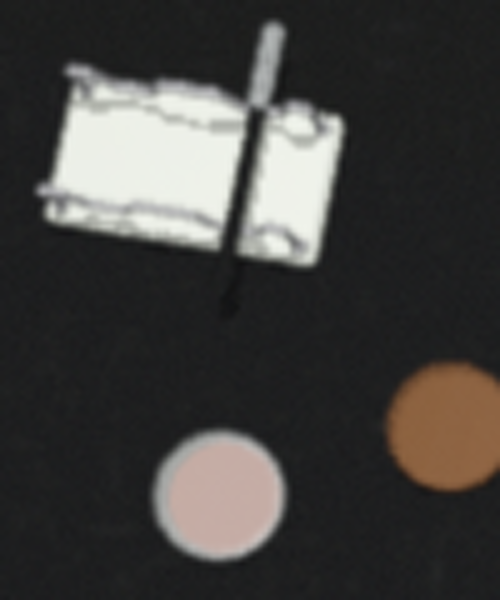

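View pics/tray_side.png

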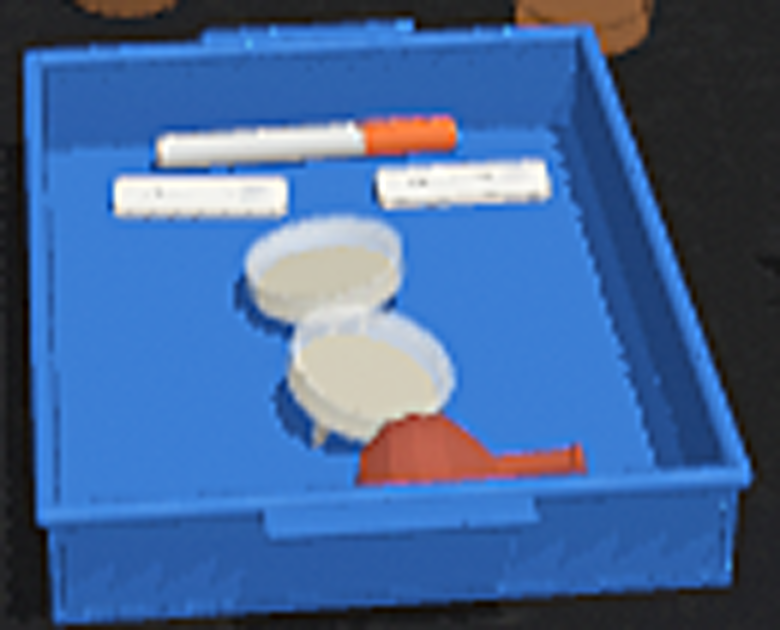

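View pics/rest_side.png

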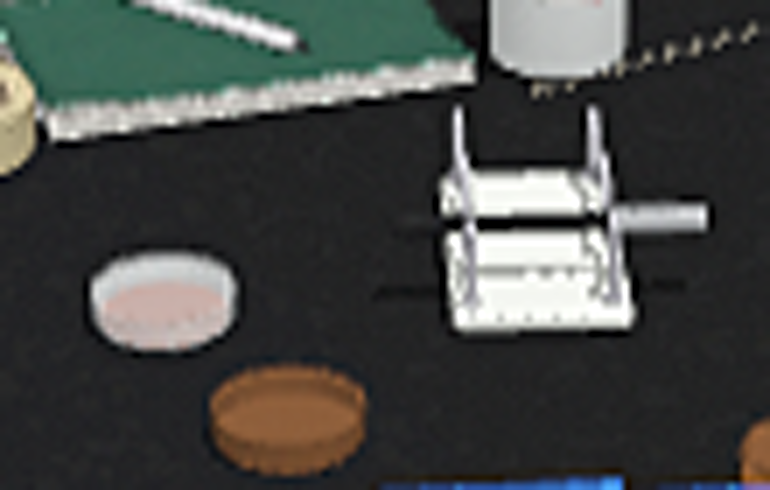

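```bash
python3 - <<'E'
from h import *
z=np.load('top0.npz');p,d=z['p'],z['d'];C=Cam('top')
S=Cam('side');zs=np.load('side0.npz');ps=zs['p']
def comps(p,roi,test,mn):
    u0,u1,v0,v1=roi;m=np.zeros(p.shape[:2],np.uint8);q=p[v0:v1,u0:u1].astype(int)
    m[v0:v1,u0:u1]=test(q); n,l,st,ce=cv2.connectedComponentsWithStats(m)
    return [(l==k,st[k],ce[k]) for k in range(1,n) if st[k][4]>=mn]
nb=lambda q:(q[...,0]>105)
for nm,roi in dict(ab=(312,375,170,205)).items():
    for m,st,ce in comps(p,roi,nb,4): print(nm,st,ce)
m=[x for x in comps(p,(312,375,170,205),nb,100)]
er=[]
for lo,hi in((312,342.5),(344.5,375)):
    vv,uu=np.nonzero(np.any([x[0] for x in m],0)); k=(uu>lo)&(uu<hi)
    pts=np.c_[uu,vv][k]; hull=cv2.convexHull(pts.astype(np.int32)); e=cv2.fitEllipse(pts[cv2.convexHull(pts.astype(np.int32),returnPoints=False)[:,0]].astype(np.float32))
    (cx,cy),r=cv2.minEnclosingCircle(pts.astype(np.float32))
    print('dish',e,(cx,cy,r),C.plane(*e[0],0.0165),C.plane(cx,cy,0.0165))
for x in comps(p,(155,195,195,235),nb,100):
    pts=np.argwhere(x[0])[:,::-1].astype(np.float32);c=cv2.minEnclosingCircle(pts); print('pink top',c,x[2],C.plane(*c[0],.0075),C.plane(*x[2],.0075))
for x in comps(ps,(205,240,160,185),lambda q:q[...,0]>100,100):
    pts=np.argwhere(x[0])[:,::-1].astype(np.float32);e=cv2.fitEllipse(cv2.convexHull(pts)); print('pink side',e,S.plane(*e[0],.0075))
print('fends top',C.plane(320,178.6,.009),'side',S.plane(273.7,267,.009),'mid',C.plane(343.4,188.6,.012))
# tray rim corners top view z=.05
cr=np.array([[88,22],[690,97],[655,580],[25,505]])/5+[270,125]
W=C.plane(cr[:,0],cr[:,1],.05);print('rim corners',W[:,:2],W.mean(0))
# rest
x=max(comps(p,(135,205,125,172),lambda q:q.min(-1)>150,10),key=lambda x:x[1][4])
b=cv2.minAreaRect(np.argwhere(np.any([x[0] for x in comps(p,(135,205,125,172),lambda q:q.min(-1)>150,10)],0))[:,::-1].astype(np.float32));print(b)
bp=cv2.boxPoints(b); 
for zz in(0,.006):print('rest',zz,C.plane(bp[:,0],bp[:,1],zz)[:,:2],C.plane(*b[0],zz))
E
```

```text
ab [ 316  174   55   26 1051] [342.61750714 186.94957184]
dish ((328.5880126953125, 186.8951416015625), (25.392772674560547, 27.091821670532227), 113.93987274169922) (329.04156494140625, 186.26943969726562, 13.79501724243164) [ 0.48480666 -0.0522865   0.0165    ] [ 0.48637212 -0.05341978  0.0165    ]
dish ((357.5747985839844, 186.931640625), (24.03762435913086, 26.245546340942383), 121.79190826416016) (357.81915283203125, 186.7127685546875, 13.127470016479492) [ 0.48564048 -0.1234102   0.0165    ] [ 0.48619124 -0.12402389  0.0165    ]
pink top ((173.3119659423828, 213.63674926757812), 12.978988647460938) [173.50190114 213.76235741] [0.41537663 0.3258044  0.0075    ] [0.41507601 0.32532851 0.0075    ]
pink side ((223.0224609375, 172.44317626953125), (14.172700881958008, 21.030179977416992), 88.51750183105469) [0.41259713 0.32983126 0.0075    ]
fends top [ 0.50652661 -0.03264428  0.009     ] side [ 0.46158364 -0.13938353  0.009     ] mid [ 0.48175696 -0.08954365  0.012     ]
rim corners [[ 0.61829618  0.05079772]
 [ 0.58523112 -0.23854639]
 [ 0.35506852 -0.21198673]
 [ 0.38614401  0.07938597]] [ 0.48618496 -0.08008736  0.05      ]
((168.45877075195312, 142.9072265625), (56.63103485107422, 40.55131530761719), 9.727579116821289)
rest 0 [[0.55431054 0.42474929]
 [0.65881756 0.41376764]
 [0.63563191 0.27080894]
 [0.53173345 0.28407956]] [0.59468498 0.34832097 0.        ]
rest 0.006 [[0.55290431 0.42265837]
 [0.65671671 0.41174972]
 [0.63368517 0.26974122]
 [0.53047729 0.28292363]] [0.5930104  0.34673805 0.006     ]
```

```bash
cat >> h.py <<'E'
def goto(x,y,z,yaw):
    s=status.observe(); psi=s['tool_rot'][2]; p=s['tool_pos']; w=np.array([x,y,z])-p
    c,si=np.cos(psi),np.sin(psi)
    print('t %.2f pos'%s['time'],p.round(4),'rot',s['tool_rot'].round(3),'f',s['contact_force'].round(2),'op %.4f'%s['opening'])
    dyaw=(yaw-psi+np.pi/2)%np.pi-np.pi/2
    dd=yaw-psi
    print('dx %.4f dy %.4f dz %.4f ry %.3f (half-turn alt %.3f)'%(w[0]*c+w[1]*si,-w[2],-w[0]*si+w[1]*c,-dd,-dyaw))
E
python3 -c "
from h import *
goto(.4855,-.0528,.12,-.4)"
python3 - <<'E'
from h import *
z=np.load('top0.npz');p=z['p'].astype(int);C=Cam('top')
m=((p[...,0]>90)&(p[...,0]>1.8*p[...,2])); v,u=np.nonzero(m); k=(u>375)&(u<402)&(v>160)&(v<200); pts=C.plane(u[k],v[k],.027)
print(pts.min(0),pts.max(0))
E
```

```text
t 0.10 pos [0.1459 0.504  0.2431] rot [-1.571e+00  1.000e-03  1.289e+00] f [ 0.11 -0.53 -0.02] op 0.0915
dx -0.4404 dy 0.1231 dz -0.4811 ry 1.689 (half-turn alt -1.453)
[ 0.46752022 -0.21661309  0.027     ] [ 0.53932891 -0.17282408  0.027     ]
```

```bash
python3 -m creep '[{"dx":-0.04,"dz":-0.04,"ry":0.17,"gripper":0.85},{"dx":-0.08,"dz":-0.09,"ry":0.34,"gripper":0.85},{"dx":-0.12,"dz":-0.13,"ry":0.51,"gripper":0.85},{"dx":-0.16,"dz":-0.18,"ry":0.68,"gripper":0.85},{"dx":-0.20,"dz":-0.22,"ry":0.84,"gripper":0.85},{"dx":-0.24,"dz":-0.265,"ry":1.0,"gripper":0.85},{"dx":-0.28,"dz":-0.31,"ry":1.17,"gripper":0.85},{"dx":-0.32,"dz":-0.35,"ry":1.34,"gripper":0.85},{"dx":-0.36,"dz":-0.395,"ry":1.5,"gripper":0.85},{"dx":-0.40,"dz":-0.44,"ry":1.65,"gripper":0.85},{"dx":-0.4404,"dz":-0.4811,"dy":0.03,"ry":1.689,"gripper":0.85},{"dx":-0.4404,"dz":-0.4811,"dy":0.08,"ry":1.689,"gripper":0.85},{"dx":-0.4404,"dz":-0.4811,"dy":0.1231,"ry":1.689,"gripper":0.85},{"dx":-0.4404,"dz":-0.4811,"dy":0.1231,"ry":1.689,"gripper":0.85},{"dx":-0.4404,"dz":-0.4811,"dy":0.1231,"ry":1.689,"gripper":0.85}]' 15
python3 - <<'E'
from h import *
goto(.4855,-.0528,.023,-.4)
p,d=shot('top',1);crop(p,270,415,125,245,5,'t1')
p,d=shot('side',1);crop(p,200,360,170,300,5,'s1')
E
```

```text
t 0.10 pos [0.1459 0.504  0.2431] rot [-1.571e+00  1.000e-03  1.289e+00] f [ 0.11 -0.53 -0.02] op 0.0915
dx -0.4404 dy 0.2201 dz -0.4811 ry 1.689 (half-turn alt -1.453)invalid input at $[0]: expected keys dx, dy, dz, rx, ry, rz, gripper
```

View pics/t1.png

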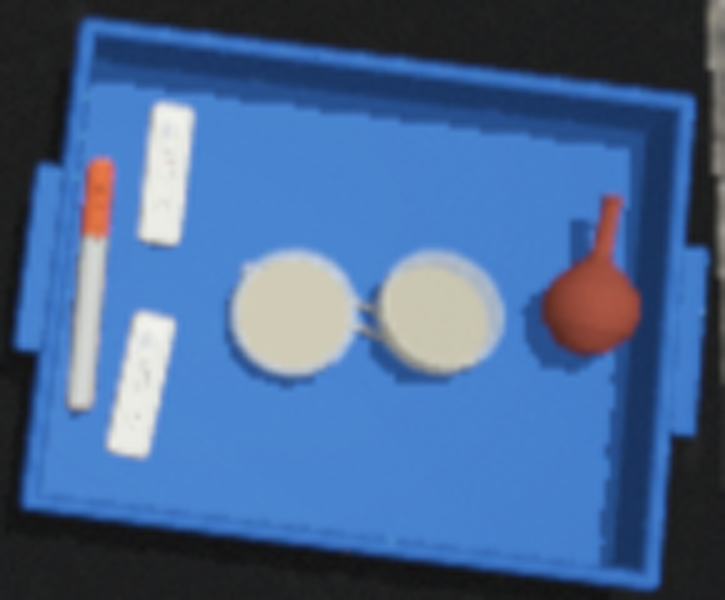

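View pics/s1.png

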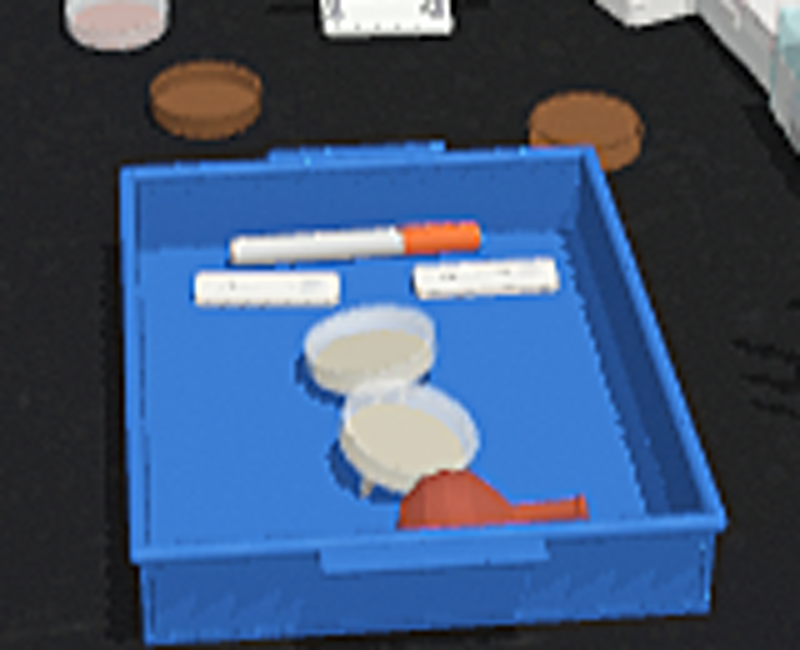

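The move was refused because every row needs all the keys, so nothing moved.

```bash
python3 -m creep '[{"dx":-0.16,"dy":0,"dz":-0.18,"rx":0,"ry":0.68,"rz":0,"gripper":0.85},{"dx":-0.16,"dy":0,"dz":-0.18,"rx":0,"ry":0.68,"rz":0,"gripper":0.85},{"dx":-0.16,"dy":0,"dz":-0.18,"rx":0,"ry":0.68,"rz":0,"gripper":0.85},{"dx":-0.32,"dy":0,"dz":-0.35,"rx":0,"ry":1.34,"rz":0,"gripper":0.85},{"dx":-0.32,"dy":0,"dz":-0.35,"rx":0,"ry":1.34,"rz":0,"gripper":0.85},{"dx":-0.32,"dy":0,"dz":-0.35,"rx":0,"ry":1.34,"rz":0,"gripper":0.85},{"dx":-0.32,"dy":0,"dz":-0.35,"rx":0,"ry":1.34,"rz":0,"gripper":0.85},{"dx":-0.44,"dy":0.03,"dz":-0.481,"rx":0,"ry":1.689,"rz":0,"gripper":0.85},{"dx":-0.44,"dy":0.03,"dz":-0.481,"rx":0,"ry":1.689,"rz":0,"gripper":0.85},{"dx":-0.44,"dy":0.03,"dz":-0.481,"rx":0,"ry":1.689,"rz":0,"gripper":0.85},{"dx":-0.44,"dy":0.123,"dz":-0.481,"rx":0,"ry":1.689,"rz":0,"gripper":0.85},{"dx":-0.44,"dy":0.123,"dz":-0.481,"rx":0,"ry":1.689,"rz":0,"gripper":0.85},{"dx":-0.44,"dy":0.123,"dz":-0.481,"rx":0,"ry":1.689,"rz":0,"gripper":0.85},{"dx":-0.44,"dy":0.123,"dz":-0.481,"rx":0,"ry":1.689,"rz":0,"gripper":0.85}]' 15
python3 - <<'E'
from h import *
goto(.4855,-.0528,.023,-.4)
p,d=shot('top',1);crop(p,270,415,125,245,5,'t2')
p,d=shot('side',1);crop(p,200,360,170,300,5,'s2')
E
```

```text
time: 1.95
tool_pos: [0.4862, -0.0519, 0.122]
tool_rot: [-1.57, -0.001, -0.4]
contact_force: [0.1, -0.9, 0.3]
opening: 0.078
t 1.95 pos [ 0.4862 -0.0519  0.122 ] rot [-1.57e+00 -1.00e-03 -4.00e-01] f [ 0.07 -0.89  0.32] op 0.0780
dx -0.0003 dy 0.0990 dz -0.0011 ry 0.000 (half-turn alt 0.000)
```

View pics/t2.png

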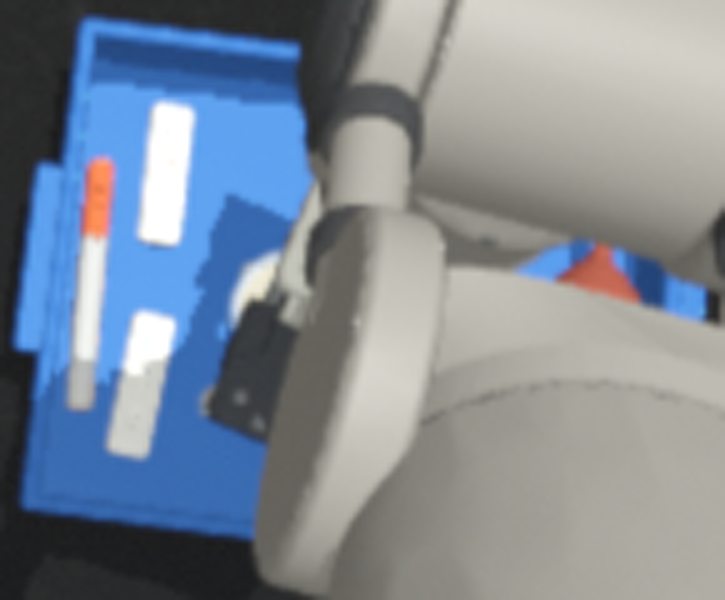

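View pics/s2.png

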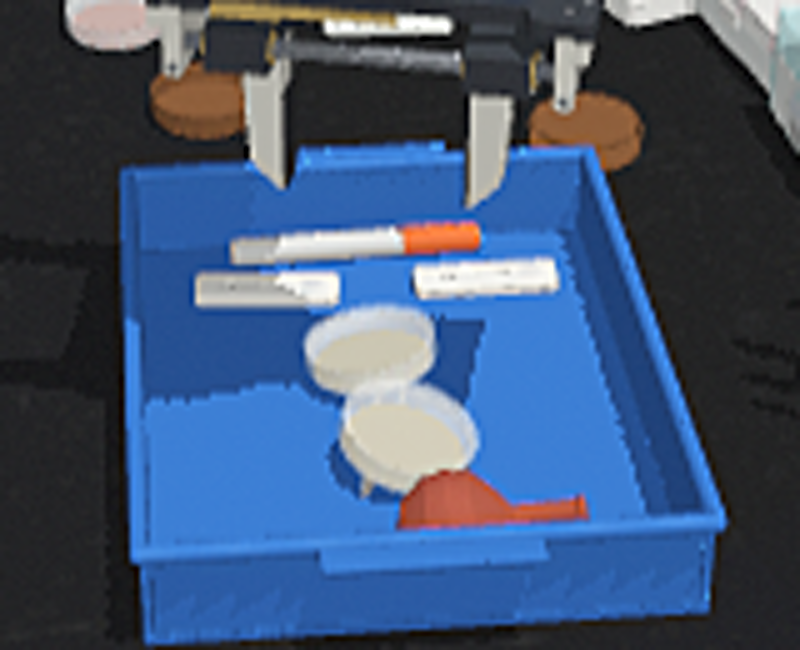

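```bash
python3 - <<'E'
from h import *
S=Cam('side');u=np.array([np.cos(-.4),np.sin(-.4),0]);w=np.array([-u[1],u[0],0]);t=np.array([.4862,-.0519,.105])
for a in(-.039,.039):
  for b in (-.0095,.0095): print((S.proj(t+a*u+b*w)-[200,170])*5)
print('dish proj',(S.proj([.4855,-.0528,.0165])-[200,170])*5,(S.proj([.4859,-.1237,.0165])-[200,170])*5)
E
```

```text
[290.57688532 187.54406194]
[299.33843824 166.0356775 ]
[464.86517341 205.11566114]
[471.17933784 183.06998156]
dish proj [378.5499233  350.79238401] [415.19975312 442.29516493]
```

```bash
python3 -m creep '[{"dx":-0.001,"dy":0.05,"dz":-0.001,"rx":0,"ry":0,"rz":0,"gripper":0.85},{"dx":-0.001,"dy":0.08,"dz":-0.001,"rx":0,"ry":0,"rz":0,"gripper":0.85},{"dx":-0.001,"dy":0.096,"dz":-0.001,"rx":0,"ry":0,"rz":0,"gripper":0.85},{"dx":-0.001,"dy":0.096,"dz":-0.001,"rx":0,"ry":0,"rz":0,"gripper":0.85}]' 15
python3 - <<'E'
from h import *
goto(.4845,-.0525,.024,-.4)
p,d=shot('side',2);crop(p,230,320,210,280,8,'s3')
E
```

```text
time: 2.55
tool_pos: [0.4845, -0.0522, 0.0251]
tool_rot: [-1.571, -0.0, -0.399]
contact_force: [0.5, -0.4, 0.9]
opening: 0.0778
t 2.55 pos [ 0.4845 -0.0522  0.0251] rot [-1.571 -0.    -0.399] f [ 0.47 -0.36  0.91] op 0.0778
dx 0.0001 dy 0.0011 dz -0.0003 ry 0.001 (half-turn alt 0.001)
```

View pics/s3.png

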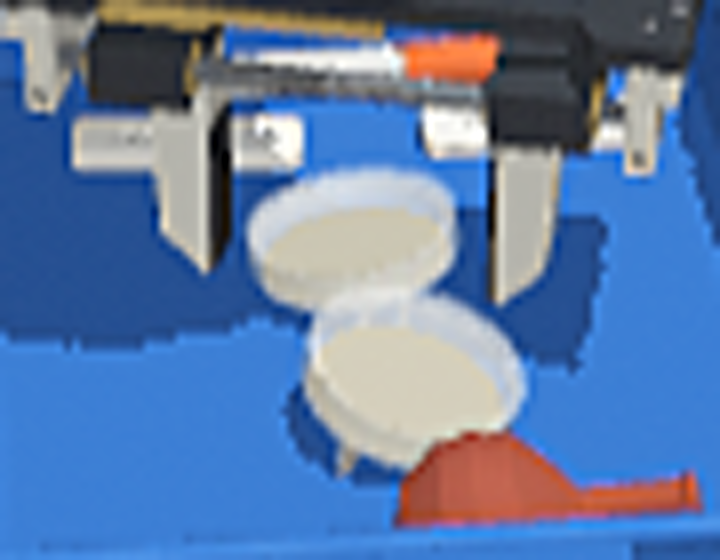

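Both fingers straddle dish A cleanly, so I'll close and lift.

```bash
python3 -m creep '[{"dx":0,"dy":0,"dz":0,"rx":0,"ry":0,"rz":0,"gripper":0.5},{"dx":0,"dy":0,"dz":0,"rx":0,"ry":0,"rz":0,"gripper":0.5},{"dx":0,"dy":0,"dz":0,"rx":0,"ry":0,"rz":0,"gripper":0.5},{"dx":0,"dy":0,"dz":0,"rx":0,"ry":0,"rz":0,"gripper":0.5},{"dx":0,"dy":0,"dz":0,"rx":0,"ry":0,"rz":0,"gripper":0.5},{"dx":0,"dy":-0.02,"dz":0,"rx":0,"ry":0,"rz":0,"gripper":0.5},{"dx":0,"dy":-0.06,"dz":0,"rx":0,"ry":0,"rz":0,"gripper":0.5},{"dx":0,"dy":-0.10,"dz":0,"rx":0,"ry":0,"rz":0,"gripper":0.5},{"dx":0,"dy":-0.10,"dz":0,"rx":0,"ry":0,"rz":0,"gripper":0.5}]' 15
python3 - <<'E'
from h import *
goto(.414,.3275,.1,.4)
p,d=shot('side',3);crop(p,210,330,160,280,5,'s4')
E
```

```text
time: 3.72
tool_pos: [0.4861, -0.0531, 0.1275]
tool_rot: [-1.57, -0.006, -0.4]
contact_force: [0.1, 0.4, -1.2]
opening: 0.0604
t 3.73 pos [ 0.4861 -0.0531  0.1275] rot [-1.57  -0.006 -0.4  ] f [ 0.11  0.41 -1.17] op 0.0604
dx -0.2146 dy 0.0275 dz 0.3224 ry -0.800 (half-turn alt -0.800)
```

View pics/s4.png

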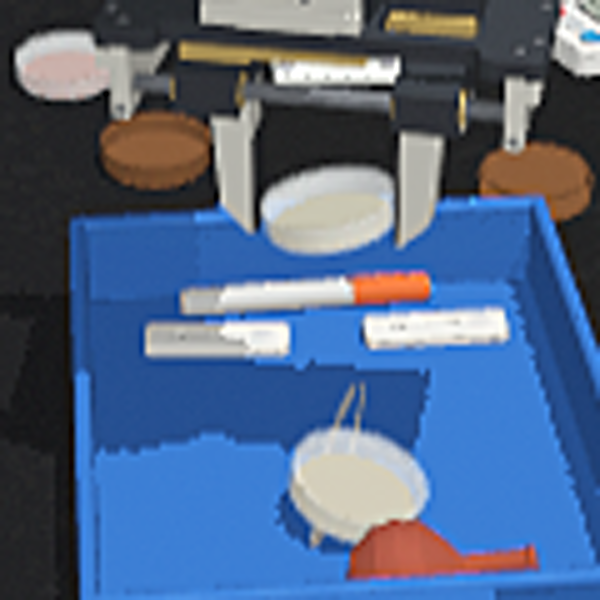

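```bash
python3 - <<'E'
from h import *
z=np.load('side3.npz');p,d=z['p'],z['d'];crop(p,245,305,185,215,13,'s5')
S=Cam('side');P=S.pts(d);q=p.astype(int)
m=(q[...,0]>170)&(q[...,0]-q[...,2]>8)&(q[...,0]-q[...,2]<60)
m[:190]=0;m[212:]=0;m[:,:262]=0;m[:,290:]=0
k=cv2.erode(m.astype(np.uint8),np.ones((2,2)))>0
X=P[k];print(len(X),X.mean(0));c=X.mean(0)
u,s,v=np.linalg.svd(X-c);print(s,v[2]*np.sign(v[2][2]))
print(cv2.fitEllipse(np.argwhere(m)[:,::-1].astype(np.float32)[cv2.convexHull(np.argwhere(m)[:,::-1].astype(np.int32),returnPoints=False)[:,0]]))
E
```

```text
167 [ 0.47981439 -0.08005698  0.12902469]
[1.07208091 0.1527664  0.06877017] [-0.07714524  0.53177399  0.84336531]
((275.8468017578125, 203.83444213867188), (11.00101375579834, 23.22900390625), 79.93512725830078)
```

View pics/s5.png

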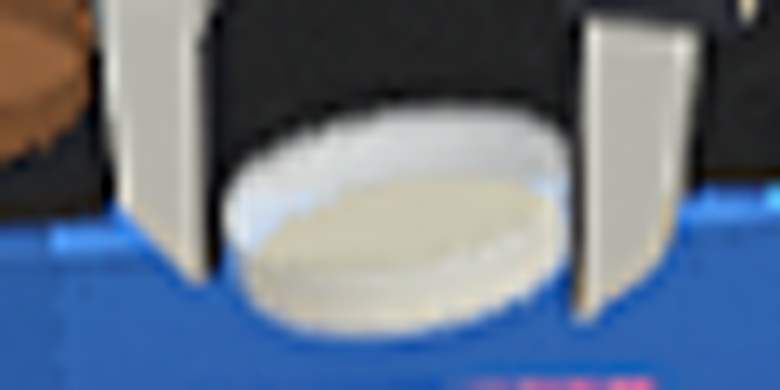

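The dish is held, but it sits about 9° low on the left (-x) side. I'll carry it over the pink dish and correct the tilt there.

```bash
python3 -c "
from h import *
goto(.414,.3275,.12,-.1)"
```

```text
t 3.77 pos [ 0.4849 -0.0528  0.1258] rot [-1.57  -0.003 -0.4  ] f [-0.18 -0.32 -0.52] op 0.0602
dx -0.2134 dy 0.0058 dz 0.3226 ry -0.300 (half-turn alt -0.300)
```

```bash
python3 -m creep '[{"dx":-0.03,"dy":0,"dz":0.045,"rx":0,"ry":-0.05,"rz":0,"gripper":0.5},{"dx":-0.06,"dy":0,"dz":0.09,"rx":0,"ry":-0.1,"rz":0,"gripper":0.5},{"dx":-0.09,"dy":0,"dz":0.136,"rx":0,"ry":-0.15,"rz":0,"gripper":0.5},{"dx":-0.12,"dy":0,"dz":0.18,"rx":0,"ry":-0.2,"rz":0,"gripper":0.5},{"dx":-0.15,"dy":0,"dz":0.226,"rx":0,"ry":-0.25,"rz":0,"gripper":0.5},{"dx":-0.18,"dy":0,"dz":0.272,"rx":0,"ry":-0.3,"rz":0,"gripper":0.5},{"dx":-0.2,"dy":0,"dz":0.302,"rx":0,"ry":-0.3,"rz":0,"gripper":0.5},{"dx":-0.2134,"dy":0.005,"dz":0.3226,"rx":0,"ry":-0.3,"rz":0,"gripper":0.5},{"dx":-0.2134,"dy":0.005,"dz":0.3226,"rx":0,"ry":-0.3,"rz":0,"gripper":0.5},{"dx":-0.2134,"dy":0.005,"dz":0.3226,"rx":0,"ry":-0.3,"rz":0,"gripper":0.5}]' 15
python3 -m creep '[{"dx":0,"dy":0,"dz":0,"rx":0,"ry":0,"rz":0.08,"gripper":0.5},{"dx":0,"dy":0,"dz":0,"rx":0,"ry":0,"rz":0.15,"gripper":0.5},{"dx":0,"dy":0,"dz":0,"rx":0,"ry":0,"rz":0.15,"gripper":0.5},{"dx":0,"dy":0,"dz":0,"rx":0,"ry":0,"rz":0.15,"gripper":0.5}]' 15
python3 - <<'E'
from h import *
goto(.414,.3275,.06,-.1)
p,d=shot('side',4);crop(p,180,270,120,190,8,'s6')
p,d=shot('top',4);crop(p,130,240,140,250,5,'t6')
E
```

```text
time: 5.03
tool_pos: [0.413, 0.3267, 0.1188]
tool_rot: [-1.572, 0.002, -0.1]
contact_force: [0.4, 0.1, 0.0]
opening: 0.0601
time: 5.52
tool_pos: [0.4134, 0.3268, 0.1195]
tool_rot: [-1.571, 0.149, -0.101]
contact_force: [-0.3, 0.3, -1.1]
opening: 0.0599
t 5.53 pos [0.4134 0.3268 0.1195] rot [-1.571  0.149 -0.101] f [-0.31  0.26 -1.06] op 0.0599
dx 0.0005 dy 0.0595 dz 0.0007 ry -0.001 (half-turn alt -0.001)
```

View pics/s6.png

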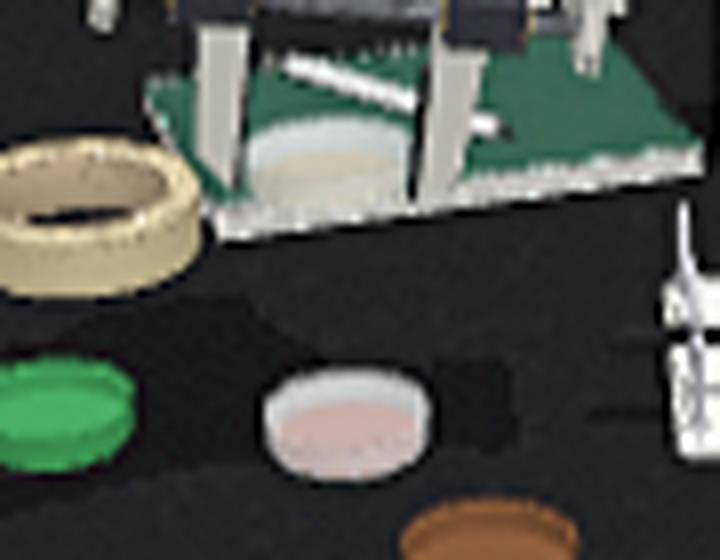

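View pics/t6.png

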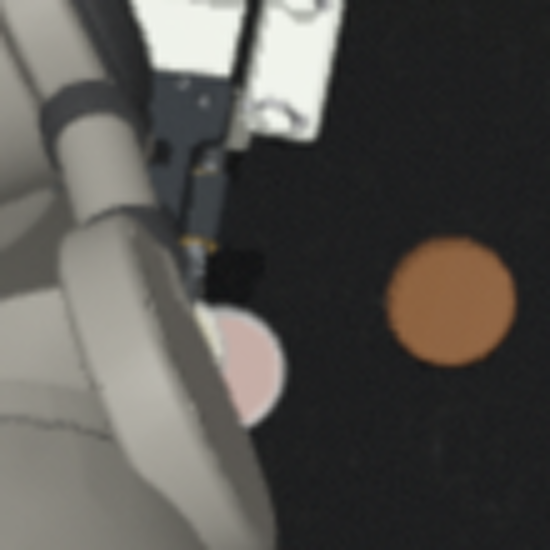

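```bash
python3 - <<'E'
from h import *
S=Cam('side')
for c in((221.1,139.9),(223.4,173)):
    r=S.ray(*c)
    for y in (.3255,.3268,.329):
        k=(y-S.t[1])/r[1]; print(c,S.t+r*k)
print(S.proj([.4134,.3268,.1195-.017]),'tips obs',(180+327/8,120+200/8))
E
```

```text
(221.1, 139.9) [0.41137278 0.3255     0.11358046]
(221.1, 139.9) [0.41151066 0.3268     0.11301649]
(221.1, 139.9) [0.41174398 0.329      0.11206209]
(223.4, 173) [0.41316479 0.3255     0.00777361]
(223.4, 173) [0.41330446 0.3268     0.0071036 ]
(223.4, 173) [0.41354082 0.329      0.00596974]
[221.93229086 143.24352699] tips obs (220.875, 145.0)
```

The brown dish is clear of the spot I want. Two problems: the dish is tilted in the grip, and the tips reach about 3 mm below its bottom, so they could strike the pink dish. I'll set it flat on free bench near (0.335, 0.225) and regrip it level and higher.

```bash
python3 -m creep '[{"dx":0,"dy":0,"dz":0,"rx":0,"ry":0,"rz":-0.08,"gripper":0.5},{"dx":0,"dy":0,"dz":0,"rx":0,"ry":0,"rz":-0.15,"gripper":0.5},{"dx":0,"dy":0,"dz":0,"rx":0,"ry":0,"rz":-0.15,"gripper":0.5}]' 15
python3 - <<'E'
from h import *
C=Cam('top');print('brown1',C.plane(220.2,200.4,.0075),'green',C.plane(158.7,258.7,.0075),'edge',C.plane(220,284,0))
goto(.335,.225,.0185,-.1)
E
```

```text
time: 6.0
tool_pos: [0.4122, 0.3278, 0.1201]
tool_rot: [-1.571, 0.0, -0.098]
contact_force: [0.1, 1.1, -0.9]
opening: 0.0606
brown1 [0.44926661 0.21269932 0.0075    ] green [0.30702374 0.35554884 0.0075    ] edge [0.24877686 0.20818244 0.        ]
t 6.00 pos [0.4122 0.3278 0.1201] rot [-1.571  0.    -0.098] f [ 0.06  1.14 -0.88] op 0.0606
dx -0.0667 dy 0.1016 dz -0.1099 ry 0.002 (half-turn alt 0.002)
```

```bash
python3 -m creep '[{"dx":-0.03,"dy":0,"dz":-0.045,"rx":0,"ry":0,"rz":0,"gripper":0.5},{"dx":-0.06,"dy":0,"dz":-0.085,"rx":0,"ry":0,"rz":0,"gripper":0.5},{"dx":-0.072,"dy":0.02,"dz":-0.1,"rx":0,"ry":0,"rz":0,"gripper":0.5},{"dx":-0.072,"dy":0.06,"dz":-0.1,"rx":0,"ry":0,"rz":0,"gripper":0.5},{"dx":-0.072,"dy":0.09,"dz":-0.1,"rx":0,"ry":0,"rz":0,"gripper":0.5},{"dx":-0.072,"dy":0.0995,"dz":-0.1,"rx":0,"ry":0,"rz":0,"gripper":0.5},{"dx":-0.072,"dy":0.0995,"dz":-0.1,"rx":0,"ry":0,"rz":0,"gripper":0.5},{"dx":-0.072,"dy":0.0995,"dz":-0.1,"rx":0,"ry":0,"rz":0,"gripper":0.5}]' 15
python3 - <<'E'
from h import *
goto(.33,.235,.0185,-.1)
p,d=shot('side',5);crop(p,150,260,140,220,7,'s7')
E
```

```text
time: 7.0
tool_pos: [0.3325, 0.2357, 0.0209]
tool_rot: [-1.57, -0.001, -0.1]
contact_force: [0.4, -0.3, -0.5]
opening: 0.06
t 7.00 pos [0.3325 0.2357 0.0209] rot [-1.57e+00 -1.00e-03 -1.00e-01] f [ 0.41 -0.29 -0.54] op 0.0600
dx -0.0024 dy 0.0024 dz -0.0009 ry -0.000 (half-turn alt -0.000)
```

View pics/s7.png

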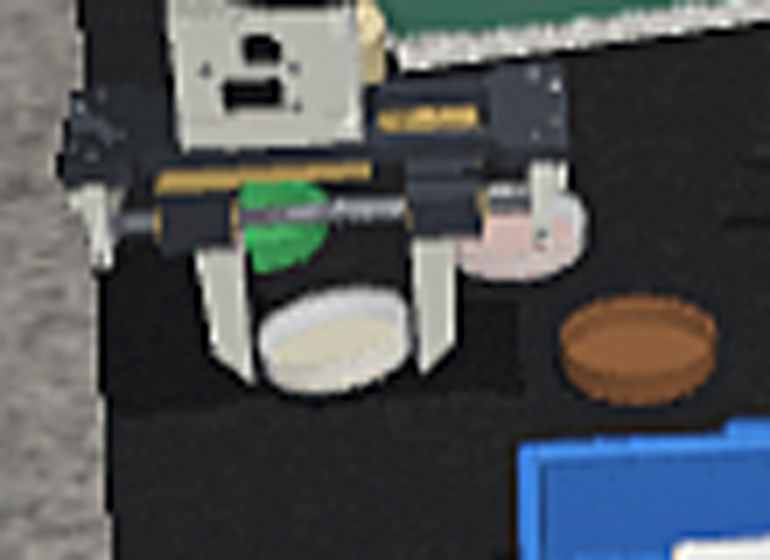

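```bash
python3 -m creep '[{"dx":0,"dy":0,"dz":0,"rx":0,"ry":0,"rz":0,"gripper":0.8},{"dx":0,"dy":0,"dz":0,"rx":0,"ry":0,"rz":0,"gripper":0.8},{"dx":0,"dy":0,"dz":0,"rx":0,"ry":0,"rz":0,"gripper":0.8},{"dx":0,"dy":0,"dz":0,"rx":0,"ry":0,"rz":0,"gripper":0.8}]' 15
python3 - <<'E'
from h import *
goto(.33,.235,.0205,-.1)
p,d=shot('side',6);crop(p,150,260,140,220,7,'s8')
E
```

```text
time: 7.55
tool_pos: [0.3318, 0.2353, 0.0203]
tool_rot: [-1.571, -0.0, -0.1]
contact_force: [0.1, 1.4, -0.0]
opening: 0.0734
t 7.55 pos [0.3318 0.2353 0.0203] rot [-1.571 -0.    -0.1  ] f [ 0.1   1.37 -0.01] op 0.0734
dx -0.0018 dy -0.0002 dz -0.0005 ry -0.000 (half-turn alt -0.000)
```

View pics/s8.png

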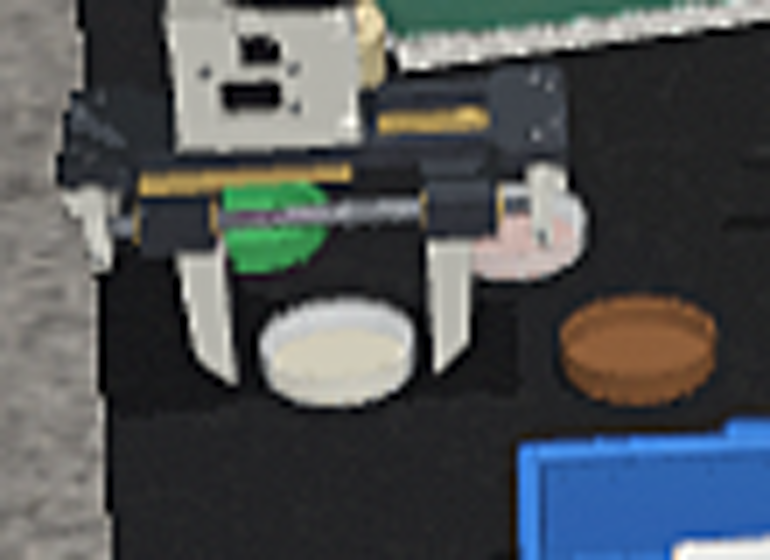

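```bash
python3 - <<'E'
from h import *
S=Cam('side');z=np.load('side6.npz');q=z['p'].astype(int)
def dish(roi,thr=95):
    u0,u1,v0,v1=roi; m=np.zeros(q.shape[:2],np.uint8); m[v0:v1,u0:u1]=q[v0:v1,u0:u1].min(-1)>thr
    n,l,st,ce=cv2.connectedComponentsWithStats(m);k=1+np.argmax(st[1:,4]);s=st[k]
    c=(s[0]+s[2]/2-.5,s[1]+s[3]/2-.5);print(s,c,S.plane(*c,.0075))
dish((184,210,180,200))
goto(.33,.235,.0205,-.1)
E
```

```text
[187 183  22  15 280] (np.float64(197.5), np.float64(190.0)) [0.32970897 0.23901535 0.0075    ]
t 7.60 pos [0.3318 0.2353 0.0202] rot [-1.571 -0.    -0.1  ] f [ 0.14 -0.13  0.56] op 0.0733
dx -0.0018 dy -0.0003 dz -0.0005 ry 0.000 (half-turn alt 0.000)
```

```bash
python3 -m creep '[{"dx":0,"dy":0,"dz":0,"rx":0,"ry":0,"rz":0,"gripper":0.5},{"dx":0,"dy":0,"dz":0,"rx":0,"ry":0,"rz":0,"gripper":0.5},{"dx":0,"dy":0,"dz":0,"rx":0,"ry":0,"rz":0,"gripper":0.5},{"dx":0,"dy":0,"dz":0,"rx":0,"ry":0,"rz":0,"gripper":0.5},{"dx":0,"dy":-0.02,"dz":0,"rx":0,"ry":0,"rz":0,"gripper":0.5},{"dx":0,"dy":-0.06,"dz":0,"rx":0,"ry":0,"rz":0,"gripper":0.5},{"dx":0,"dy":-0.06,"dz":0,"rx":0,"ry":0,"rz":0,"gripper":0.5}]' 15
python3 - <<'E'
from h import *
goto(.414,.326,.055,-.1)
E
```

```text
time: 8.48
tool_pos: [0.3332, 0.236, 0.0822]
tool_rot: [-1.568, -0.005, -0.1]
contact_force: [0.3, 0.2, -0.9]
opening: 0.0605
t 8.47 pos [0.3332 0.236  0.0822] rot [-1.568 -0.005 -0.1  ] f [ 0.29  0.24 -0.92] op 0.0605
dx 0.0714 dy 0.0272 dz 0.0976 ry 0.000 (half-turn alt 0.000)
```

```bash
python3 -m creep '[{"dx":0.03,"dy":0,"dz":0.045,"rx":0,"ry":0,"rz":0,"gripper":0.5},{"dx":0.06,"dy":0,"dz":0.085,"rx":0,"ry":0,"rz":0,"gripper":0.5},{"dx":0.072,"dy":0.01,"dz":0.0975,"rx":0,"ry":0,"rz":0,"gripper":0.5},{"dx":0.072,"dy":0.026,"dz":0.0975,"rx":0,"ry":0,"rz":0,"gripper":0.5},{"dx":0.072,"dy":0.026,"dz":0.0975,"rx":0,"ry":0,"rz":0,"gripper":0.5},{"dx":0.072,"dy":0.026,"dz":0.0975,"rx":0,"ry":0,"rz":0,"gripper":0.5}]' 15
python3 - <<'E'
from h import *
goto(.414,.326,.036,-.1)
p,d=shot('side',7);crop(p,180,270,130,190,8,'s9')
E
```

```text
time: 9.22
tool_pos: [0.4124, 0.3244, 0.054]
tool_rot: [-1.572, 0.001, -0.1]
contact_force: [1.1, -0.4, -0.2]
opening: 0.0602
t 9.22 pos [0.4124 0.3244 0.054 ] rot [-1.572e+00  1.000e-03 -1.000e-01] f [ 1.12 -0.4  -0.23] op 0.0602
dx 0.0015 dy 0.0180 dz 0.0017 ry -0.000 (half-turn alt -0.000)
```

View pics/s9.png

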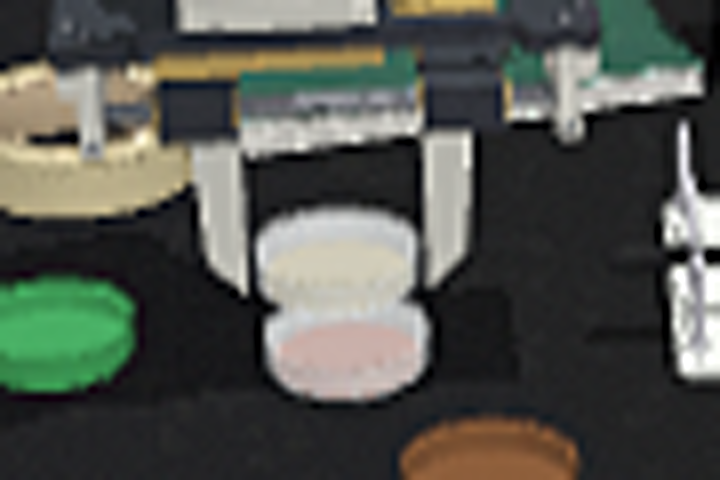

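```bash
python3 - <<'E'
from h import *
S=Cam('side')
a=S.proj([.414,.326,.0075]);print('pink pred',a)
for x,y in((.414,.326),(.4124,.3244),(.4124,.330)): print(S.proj([x,y,.0413])-a)
print('observed',(336-347)/8,155.5-165.75)
E
```

```text
pink pred [223.66387288 172.97926708]
[ -0.51801751 -10.32840006]
[ -0.99339255 -10.04057829]
[ -1.24020066 -10.86738729]
observed -1.375 -10.25
```

```bash
python3 -m creep '[{"dx":0.0023,"dy":0.008,"dz":0.0008,"rx":0,"ry":0,"rz":0,"gripper":0.5},{"dx":0.0023,"dy":0.014,"dz":0.0008,"rx":0,"ry":0,"rz":0,"gripper":0.5},{"dx":0.0023,"dy":0.017,"dz":0.0008,"rx":0,"ry":0,"rz":0,"gripper":0.5},{"dx":0.0023,"dy":0.018,"dz":0.0008,"rx":0,"ry":0,"rz":0,"gripper":0.5},{"dx":0.0023,"dy":0.018,"dz":0.0008,"rx":0,"ry":0,"rz":0,"gripper":0.5}]' 15
python3 - <<'E'
from h import *
goto(.414,.326,.036,-.1)
p,d=shot('side',8);crop(p,180,270,130,190,8,'s10')
E
```

```text
time: 9.9
tool_pos: [0.4155, 0.3258, 0.0362]
tool_rot: [-1.571, -0.0, -0.1]
contact_force: [-0.2, -0.0, -0.0]
opening: 0.0599
t 9.90 pos [0.4155 0.3258 0.0362] rot [-1.571 -0.    -0.1  ] f [-0.18 -0.04 -0.01] op 0.0599
dx -0.0015 dy 0.0002 dz 0.0001 ry 0.000 (half-turn alt 0.000)
```

View pics/s10.png

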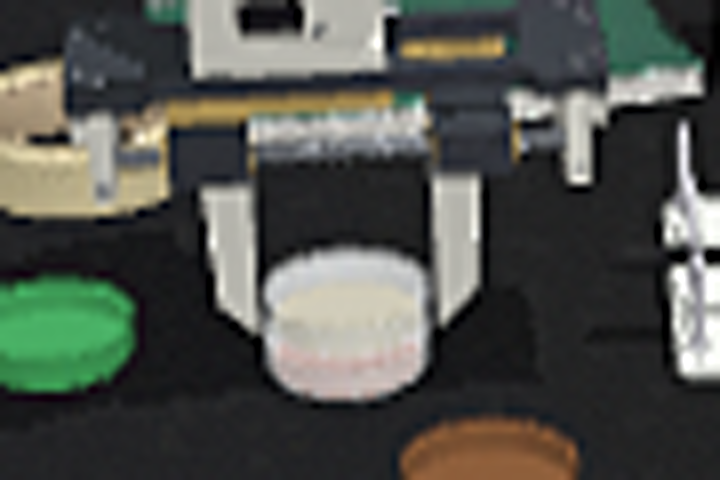

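```bash
python3 -m creep '[{"dx":0,"dy":0,"dz":0,"rx":0,"ry":0,"rz":0,"gripper":0.8},{"dx":0,"dy":0,"dz":0,"rx":0,"ry":0,"rz":0,"gripper":0.8},{"dx":0,"dy":0,"dz":0,"rx":0,"ry":0,"rz":0,"gripper":0.8},{"dx":0,"dy":0,"dz":0,"rx":0,"ry":0,"rz":0,"gripper":0.8},{"dx":0,"dy":-0.02,"dz":0,"rx":0,"ry":0,"rz":0,"gripper":0.85},{"dx":0,"dy":-0.06,"dz":0,"rx":0,"ry":0,"rz":0,"gripper":0.85},{"dx":0,"dy":-0.09,"dz":0,"rx":0,"ry":0,"rz":0,"gripper":0.85},{"dx":0,"dy":-0.09,"dz":0,"rx":0,"ry":0,"rz":0,"gripper":0.85}]' 15
python3 - <<'E'
from h import *
goto(.4859,-.1237,.12,-.4)
p,d=shot('side',9);crop(p,180,270,130,190,8,'s11')
E
```

```text
time: 10.95
tool_pos: [0.4168, 0.3264, 0.1285]
tool_rot: [-1.568, -0.004, -0.1]
contact_force: [0.8, 0.1, 0.4]
opening: 0.0781
t 10.95 pos [0.4168 0.3264 0.1285] rot [-1.568 -0.004 -0.1  ] f [0.84 0.13 0.44] op 0.0781
dx 0.1137 dy 0.0085 dz -0.4410 ry 0.300 (half-turn alt 0.300)
```

View pics/s11.png

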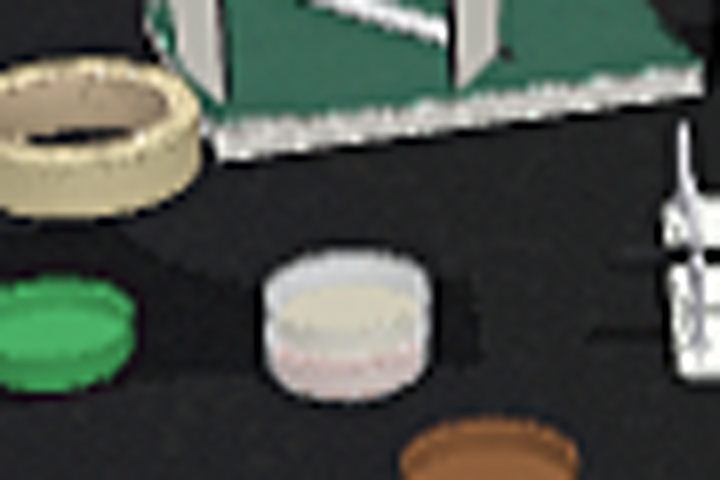

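The first dish sits squarely, with both dishes spanning u≈264–430 in the crop. Now I'll re-measure dish B in the tray.

```bash
python3 - <<'E'
from h import *
p,d=shot('top',10);crop(p,290,400,140,230,7,'t10')
C=Cam('top');q=p.astype(int)
m=np.zeros(p.shape[:2],np.uint8);m[165:212,346:376]=(q[165:212,346:376,0]>105)
n,l,st,ce=cv2.connectedComponentsWithStats(m);k=1+np.argmax(st[1:,4]);s=st[k];print(s)
pts=np.argwhere(l==k)[:,::-1].astype(np.int32);h=cv2.convexHull(pts)
e=cv2.fitEllipse(h);print(e,C.plane(*e[0],.0165))
z=np.load('side9.npz')['p'];crop(z,230,330,205,285,7,'s12')
E
```

```text
[346 175  25  25 502]
((357.4874267578125, 186.956787109375), (23.95166778564453, 26.336952209472656), 121.13365173339844) [ 0.48557531 -0.12319408  0.0165    ]
```

View pics/t10.png

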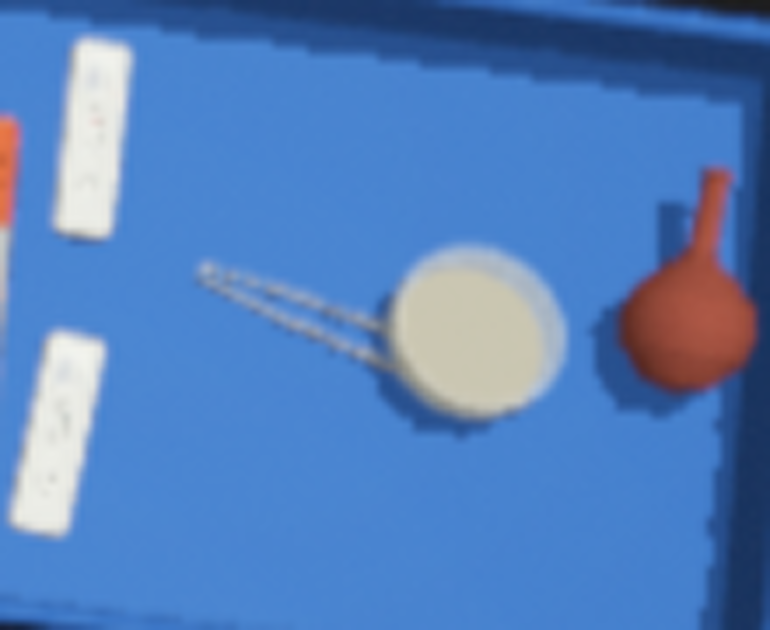

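View pics/s12.png

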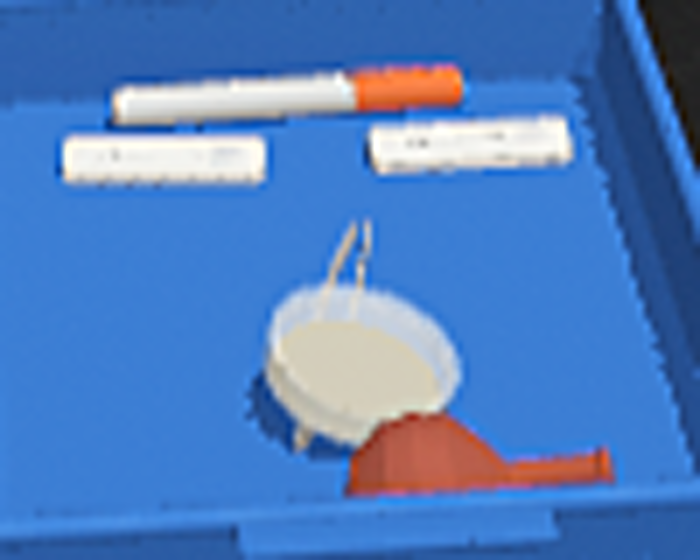

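```bash
python3 -c "
from h import *
goto(.4848,-.1235,.12,-.4)"
```

```text
t 11.05 pos [0.4152 0.3255 0.1259] rot [-1.571  0.    -0.1  ] f [-0.01  0.51  0.79] op 0.0778
dx 0.1140 dy 0.0059 dz -0.4399 ry 0.300 (half-turn alt 0.300)
```

```bash
python3 -m creep '[{"dx":0.04,"dy":0,"dz":-0.15,"rx":0,"ry":0.1,"rz":0,"gripper":0.85},{"dx":0.04,"dy":0,"dz":-0.15,"rx":0,"ry":0.1,"rz":0,"gripper":0.85},{"dx":0.04,"dy":0,"dz":-0.15,"rx":0,"ry":0.1,"rz":0,"gripper":0.85},{"dx":0.08,"dy":0,"dz":-0.3,"rx":0,"ry":0.2,"rz":0,"gripper":0.85},{"dx":0.08,"dy":0,"dz":-0.3,"rx":0,"ry":0.2,"rz":0,"gripper":0.85},{"dx":0.114,"dy":0.005,"dz":-0.44,"rx":0,"ry":0.3,"rz":0,"gripper":0.85},{"dx":0.114,"dy":0.005,"dz":-0.44,"rx":0,"ry":0.3,"rz":0,"gripper":0.85},{"dx":0.114,"dy":0.005,"dz":-0.44,"rx":0,"ry":0.3,"rz":0,"gripper":0.85},{"dx":0.114,"dy":0.03,"dz":-0.44,"rx":0,"ry":0.3,"rz":0,"gripper":0.85},{"dx":0.114,"dy":0.06,"dz":-0.44,"rx":0,"ry":0.3,"rz":0,"gripper":0.85},{"dx":0.114,"dy":0.06,"dz":-0.44,"rx":0,"ry":0.3,"rz":0,"gripper":0.85}]' 15
python3 - <<'E'
from h import *
goto(.4848,-.1235,.0245,-.4)
p,d=shot('side',10);crop(p,230,330,205,285,7,'s13')
E
```

```text
time: 12.42
tool_pos: [0.4828, -0.1227, 0.0634]
tool_rot: [-1.571, 0.007, -0.4]
contact_force: [-0.6, -0.3, 0.2]
opening: 0.0781
t 12.43 pos [ 0.4828 -0.1227  0.0634] rot [-1.571  0.007 -0.4  ] f [-0.57 -0.34  0.17] op 0.0781
dx 0.0022 dy 0.0389 dz 0.0001 ry -0.000 (half-turn alt -0.000)
```

View pics/s13.png

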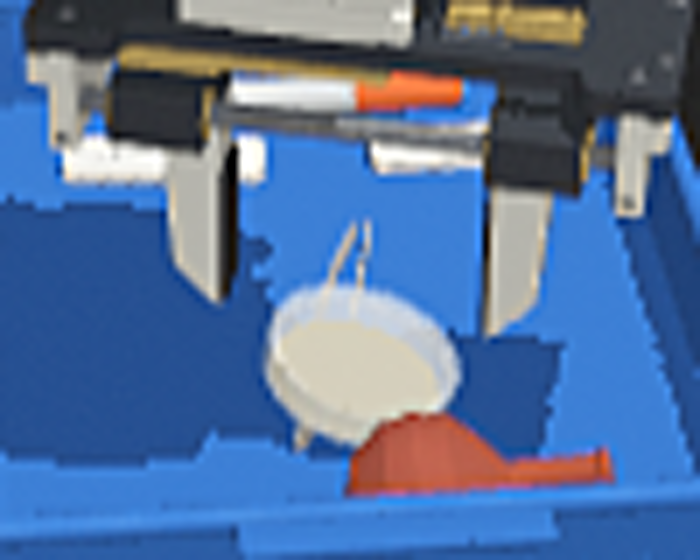

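```bash
python3 -m creep '[{"dx":0,"dy":0.025,"dz":0,"rx":0,"ry":0,"rz":0,"gripper":0.85},{"dx":0,"dy":0.038,"dz":0,"rx":0,"ry":0,"rz":0,"gripper":0.85},{"dx":0,"dy":0.038,"dz":0,"rx":0,"ry":0,"rz":0,"gripper":0.85},{"dx":0,"dy":0.038,"dz":0,"rx":0,"ry":0,"rz":0,"gripper":0.5},{"dx":0,"dy":0.038,"dz":0,"rx":0,"ry":0,"rz":0,"gripper":0.5},{"dx":0,"dy":0.038,"dz":0,"rx":0,"ry":0,"rz":0,"gripper":0.5},{"dx":0,"dy":0.038,"dz":0,"rx":0,"ry":0,"rz":0,"gripper":0.5},{"dx":0,"dy":0.038,"dz":0,"rx":0,"ry":0,"rz":0,"gripper":0.5},{"dx":0,"dy":0.02,"dz":0,"rx":0,"ry":0,"rz":0,"gripper":0.5},{"dx":0,"dy":-0.02,"dz":0,"rx":0,"ry":0,"rz":0,"gripper":0.5},{"dx":0,"dy":-0.06,"dz":0,"rx":0,"ry":0,"rz":0,"gripper":0.5},{"dx":0,"dy":-0.06,"dz":0,"rx":0,"ry":0,"rz":0,"gripper":0.5},{"dx":0,"dy":-0.06,"dz":0,"rx":0,"ry":0,"rz":0,"gripper":0.5}]' 15
python3 - <<'E'
from h import *
goto(.332,.232,.12,-.1)
p,d=shot('side',11);crop(p,210,330,170,280,6,'s14')
E
```

```text
time: 14.1
tool_pos: [0.4845, -0.1232, 0.1255]
tool_rot: [-1.571, 0.001, -0.4]
contact_force: [0.2, -0.0, -0.3]
opening: 0.0596
t 14.10 pos [ 0.4845 -0.1232  0.1255] rot [-1.571e+00  1.000e-03 -4.000e-01] f [ 0.16 -0.01 -0.31] op 0.0596
dx -0.2787 dy 0.0055 dz 0.2678 ry -0.300 (half-turn alt -0.300)
```

View pics/s14.png

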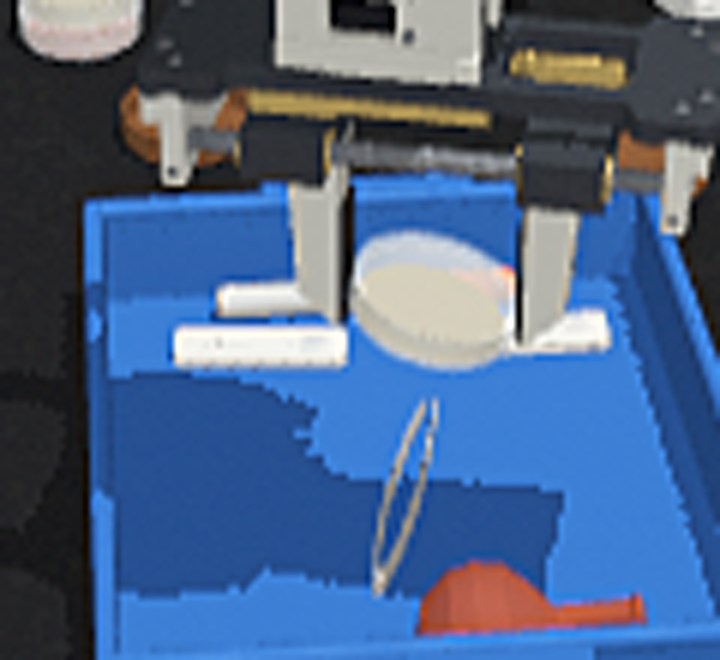

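```bash
python3 -m creep '[{"dx":-0.04,"dy":0,"dz":0.038,"rx":0,"ry":-0.05,"rz":0,"gripper":0.5},{"dx":-0.08,"dy":0,"dz":0.077,"rx":0,"ry":-0.1,"rz":0,"gripper":0.5},{"dx":-0.12,"dy":0,"dz":0.115,"rx":0,"ry":-0.15,"rz":0,"gripper":0.5},{"dx":-0.16,"dy":0,"dz":0.154,"rx":0,"ry":-0.2,"rz":0,"gripper":0.5},{"dx":-0.2,"dy":0,"dz":0.192,"rx":0,"ry":-0.25,"rz":0,"gripper":0.5},{"dx":-0.24,"dy":0,"dz":0.231,"rx":0,"ry":-0.3,"rz":0,"gripper":0.5},{"dx":-0.265,"dy":0,"dz":0.255,"rx":0,"ry":-0.3,"rz":0,"gripper":0.5},{"dx":-0.279,"dy":0.03,"dz":0.268,"rx":0,"ry":-0.3,"rz":0,"gripper":0.5},{"dx":-0.279,"dy":0.07,"dz":0.268,"rx":0,"ry":-0.3,"rz":0,"gripper":0.5},{"dx":-0.279,"dy":0.07,"dz":0.268,"rx":0,"ry":-0.3,"rz":0,"gripper":0.5},{"dx":-0.279,"dy":0.07,"dz":0.268,"rx":0,"ry":-0.3,"rz":0,"gripper":0.5}]' 15
python3 - <<'E'
from h import *
goto(.332,.232,.0202,-.1)
p,d=shot('side',12);crop(p,150,260,140,220,7,'s15')
E
```

```text
time: 15.52
tool_pos: [0.3326, 0.2319, 0.0565]
tool_rot: [-1.571, 0.001, -0.1]
contact_force: [-0.6, 0.4, -0.4]
opening: 0.0593
t 15.53 pos [0.3326 0.2319 0.0565] rot [-1.571e+00  1.000e-03 -1.000e-01] f [-0.57  0.36 -0.37] op 0.0593
dx -0.0006 dy 0.0363 dz 0.0001 ry -0.000 (half-turn alt -0.000)
```

View pics/s15.png

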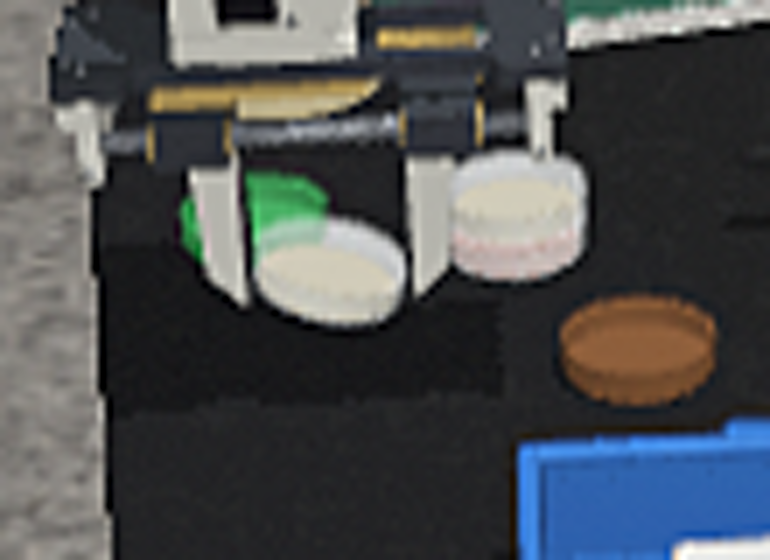

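```bash
python3 -m creep '[{"dx":0,"dy":0.02,"dz":0,"rx":0,"ry":0,"rz":0,"gripper":0.5},{"dx":0,"dy":0.03,"dz":0,"rx":0,"ry":0,"rz":0,"gripper":0.5},{"dx":0,"dy":0.036,"dz":0,"rx":0,"ry":0,"rz":0,"gripper":0.5},{"dx":0,"dy":0.036,"dz":0,"rx":0,"ry":0,"rz":0,"gripper":0.5},{"dx":0,"dy":0.036,"dz":0,"rx":0,"ry":0,"rz":0,"gripper":0.5}]' 15
python3 -m creep '[{"dx":0,"dy":0,"dz":0,"rx":0,"ry":0,"rz":0,"gripper":0.8},{"dx":0,"dy":0,"dz":0,"rx":0,"ry":0,"rz":0,"gripper":0.8},{"dx":0,"dy":0,"dz":0,"rx":0,"ry":0,"rz":0,"gripper":0.8},{"dx":0,"dy":0,"dz":0,"rx":0,"ry":0,"rz":0,"gripper":0.8}]' 15
python3 - <<'E'
from h import *
S=Cam('side')
goto(.332,.232,.0202,-.1)
p,d=shot('side',13);crop(p,150,260,140,220,7,'s16');q=p.astype(int)
def dish(roi,thr=95):
    u0,u1,v0,v1=roi; m=np.zeros(q.shape[:2],np.uint8); m[v0:v1,u0:u1]=q[v0:v1,u0:u1].min(-1)>thr
    n,l,st,ce=cv2.connectedComponentsWithStats(m);k=1+np.argmax(st[1:,4]);s=st[k]
    c=(s[0]+s[2]/2-.5,s[1]+s[3]/2-.5);print(s,c,S.plane(*c,.0075))
dish((184,210,180,203))
E
```

```text
time: 16.2
tool_pos: [0.3329, 0.2321, 0.0207]
tool_rot: [-1.57, -0.001, -0.1]
contact_force: [0.6, 0.5, -0.2]
opening: 0.0601
time: 16.7
tool_pos: [0.3325, 0.232, 0.0202]
tool_rot: [-1.571, -0.0, -0.1]
contact_force: [0.7, -0.2, 0.3]
opening: 0.0735
t 16.70 pos [0.3325 0.232  0.0202] rot [-1.571 -0.    -0.1  ] f [ 0.71 -0.2   0.26] op 0.0735
dx -0.0005 dy 0.0000 dz -0.0001 ry 0.000 (half-turn alt 0.000)
[186 183  23  16 286] (np.float64(197.0), np.float64(190.5)) [0.32811381 0.23646367 0.0075    ]
```

View pics/s16.png

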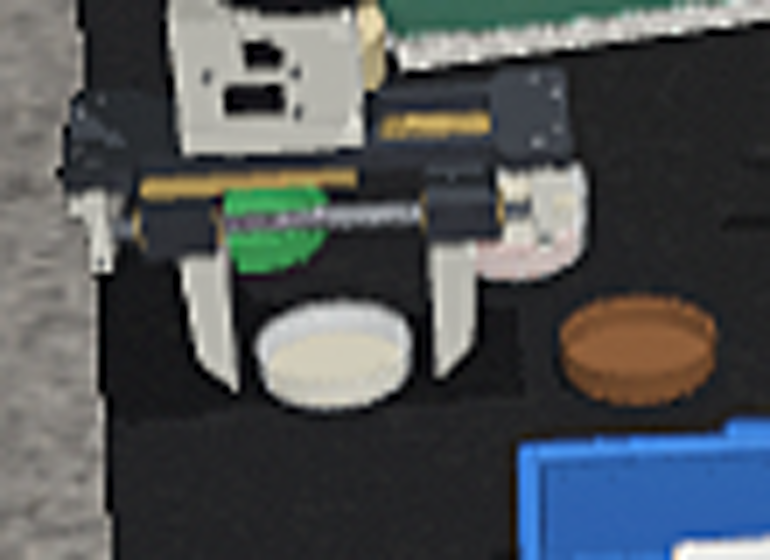

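```bash
python3 -m creep '[{"dx":0,"dy":0,"dz":0.0015,"rx":0,"ry":0,"rz":0,"gripper":0.8},{"dx":0,"dy":0,"dz":0.0015,"rx":0,"ry":0,"rz":0,"gripper":0.5},{"dx":0,"dy":0,"dz":0.0015,"rx":0,"ry":0,"rz":0,"gripper":0.5},{"dx":0,"dy":0,"dz":0.0015,"rx":0,"ry":0,"rz":0,"gripper":0.5},{"dx":0,"dy":0,"dz":0.0015,"rx":0,"ry":0,"rz":0,"gripper":0.5},{"dx":0,"dy":-0.02,"dz":0.0015,"rx":0,"ry":0,"rz":0,"gripper":0.5},{"dx":0,"dy":-0.06,"dz":0.0015,"rx":0,"ry":0,"rz":0,"gripper":0.5},{"dx":0,"dy":-0.06,"dz":0.0015,"rx":0,"ry":0,"rz":0,"gripper":0.5},{"dx":0,"dy":-0.06,"dz":0.0015,"rx":0,"ry":0,"rz":0,"gripper":0.5}]' 15
python3 -c "
from h import *
goto(.415,.3258,.07,-.1)"
```

```text
time: 17.88
tool_pos: [0.3323, 0.2334, 0.0799]
tool_rot: [-1.571, 0.0, -0.1]
contact_force: [-0.5, -0.4, 0.3]
opening: 0.06
t 17.88 pos [0.3323 0.2334 0.0799] rot [-1.571  0.    -0.1  ] f [-0.53 -0.45  0.35] op 0.0600
dx 0.0731 dy 0.0099 dz 0.1002 ry -0.000 (half-turn alt -0.000)
```

```bash
python3 -m creep '[{"dx":0.035,"dy":0,"dz":0.048,"rx":0,"ry":0,"rz":0,"gripper":0.5},{"dx":0.065,"dy":0,"dz":0.09,"rx":0,"ry":0,"rz":0,"gripper":0.5},{"dx":0.0731,"dy":0.01,"dz":0.1002,"rx":0,"ry":0,"rz":0,"gripper":0.5},{"dx":0.0731,"dy":0.01,"dz":0.1002,"rx":0,"ry":0,"rz":0,"gripper":0.5},{"dx":0.0731,"dy":0.01,"dz":0.1002,"rx":0,"ry":0,"rz":0,"gripper":0.5},{"dx":0.0731,"dy":0.01,"dz":0.1002,"rx":0,"ry":0,"rz":0,"gripper":0.5}]' 15
python3 - <<'E'
from h import *
goto(.415,.3258,.051,-.1)
p,d=shot('side',14);crop(p,180,270,130,190,8,'s17')
S=Cam('side');a=S.proj([.414,.326,.0225])
print(S.proj([.414,.326,.0573])-a)
E
```

```text
time: 18.62
tool_pos: [0.4147, 0.3251, 0.0703]
tool_rot: [-1.571, 0.001, -0.1]
contact_force: [0.8, -0.3, -0.6]
opening: 0.0603
t 18.62 pos [0.4147 0.3251 0.0703] rot [-1.571e+00  1.000e-03 -1.000e-01] f [ 0.8  -0.25 -0.58] op 0.0603
dx 0.0003 dy 0.0193 dz 0.0007 ry -0.000 (half-turn alt -0.000)
[ -0.53894415 -10.74564214]
```

View pics/s17.png

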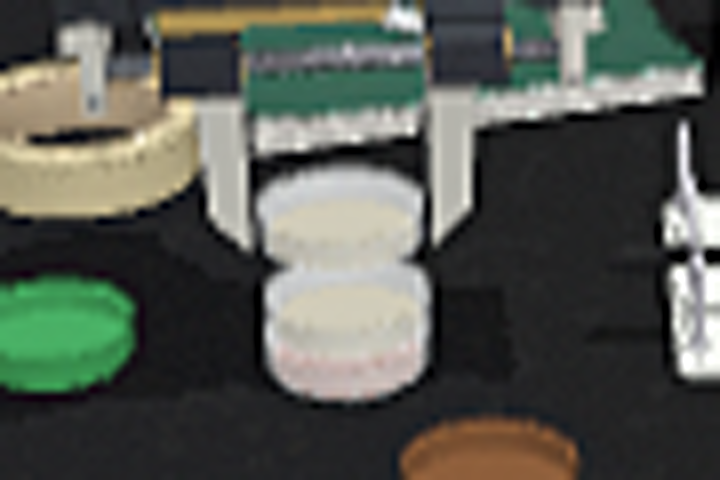

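```bash
python3 -m creep '[{"dx":0.0006,"dy":0.01,"dz":0.001,"rx":0,"ry":0,"rz":0,"gripper":0.5},{"dx":0.0006,"dy":0.016,"dz":0.001,"rx":0,"ry":0,"rz":0,"gripper":0.5},{"dx":0.0006,"dy":0.0192,"dz":0.001,"rx":0,"ry":0,"rz":0,"gripper":0.5},{"dx":0.0006,"dy":0.0192,"dz":0.001,"rx":0,"ry":0,"rz":0,"gripper":0.5},{"dx":0.0006,"dy":0.0192,"dz":0.001,"rx":0,"ry":0,"rz":0,"gripper":0.5}]' 15
python3 -m creep '[{"dx":0,"dy":0,"dz":0,"rx":0,"ry":0,"rz":0,"gripper":0.8},{"dx":0,"dy":0,"dz":0,"rx":0,"ry":0,"rz":0,"gripper":0.8},{"dx":0,"dy":0,"dz":0,"rx":0,"ry":0,"rz":0,"gripper":0.8},{"dx":0,"dy":0,"dz":0,"rx":0,"ry":0,"rz":0,"gripper":0.8},{"dx":0,"dy":-0.02,"dz":0,"rx":0,"ry":0,"rz":0,"gripper":0.8},{"dx":0,"dy":-0.06,"dz":0,"rx":0,"ry":0,"rz":0,"gripper":0.8},{"dx":0,"dy":-0.09,"dz":0,"rx":0,"ry":0,"rz":0,"gripper":0.8},{"dx":0,"dy":-0.09,"dz":0,"rx":0,"ry":0,"rz":0,"gripper":0.8}]' 15
python3 - <<'E'
from h import *
goto(.415,.3258,.051,-.1)
p,d=shot('side',15);crop(p,180,270,130,190,8,'s18')
p,d=shot('top',15);crop(p,290,400,140,230,7,'t15');crop(p,120,240,90,240,4,'t15b')
E
```

```text
time: 19.3
tool_pos: [0.4161, 0.3269, 0.0511]
tool_rot: [-1.571, -0.0, -0.1]
contact_force: [0.5, -1.1, -0.4]
opening: 0.06
time: 20.3
tool_pos: [0.4172, 0.3276, 0.1433]
tool_rot: [-1.568, -0.004, -0.1]
contact_force: [0.2, -0.1, -0.8]
opening: 0.0734
t 20.30 pos [0.4172 0.3276 0.1433] rot [-1.568 -0.004 -0.1  ] f [ 0.19 -0.07 -0.76] op 0.0734
dx -0.0020 dy 0.0923 dz -0.0020 ry 0.000 (half-turn alt 0.000)
```

View pics/s18.png

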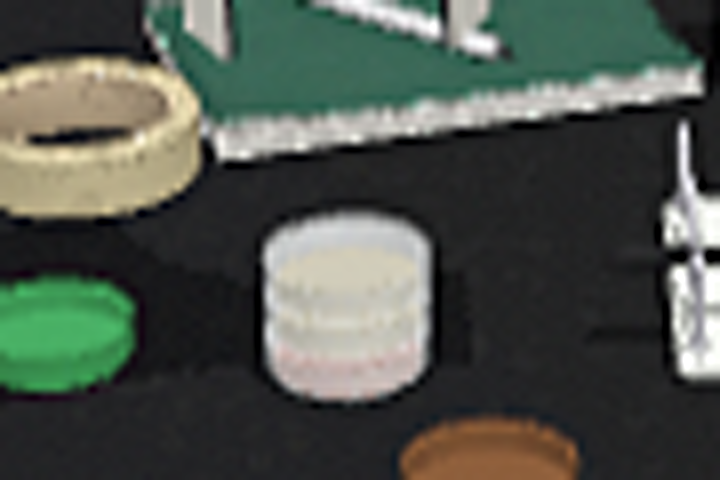

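View pics/t15.png

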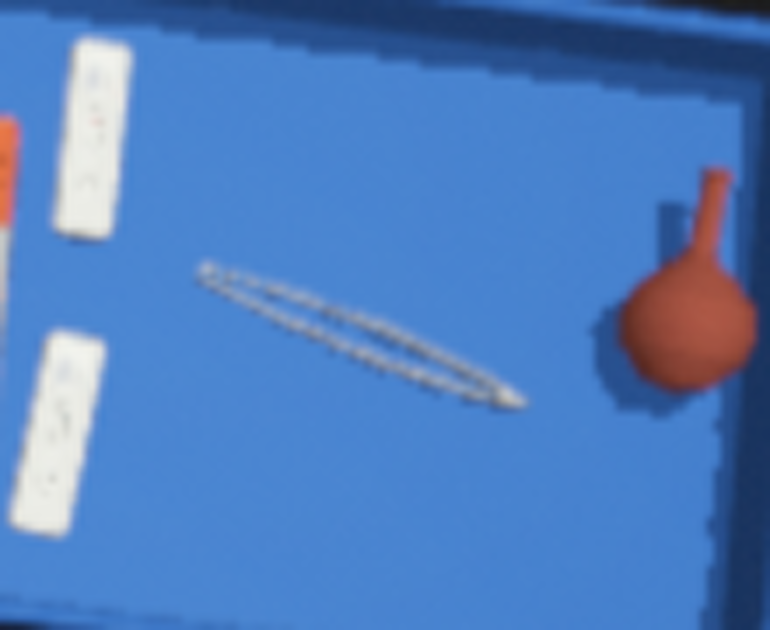

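View pics/t15b.png

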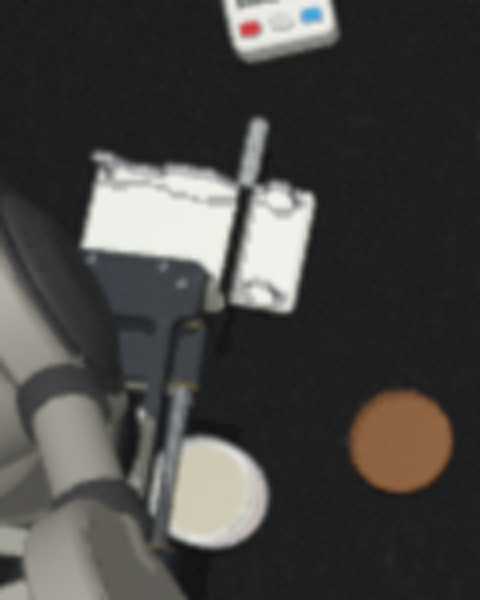

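The stack of three looks square, and the forceps lie free with tips at (319.0,178.6) and closed end at (364.7,197.4). Now I'll look closely at the rest in the initial images.

```bash
python3 - <<'E'
from h import *
p=np.load('top0.npz')['p'];crop(p,135,203,115,185,10,'rt')
p=np.load('side15.npz')['p'];crop(p,255,305,135,185,13,'rs')
C=Cam('top')
a=C.plane(319.0,178.6,.0055);b=C.plane(364.7,197.4,.008);print(a,b,np.linalg.norm(a-b),b+(a-b)*51/124,np.degrees(np.arctan2((a-b)[1],(a-b)[0])))
E
```

```text
[ 0.50713509 -0.03071448  0.0055    ] [ 0.46112743 -0.14259382  0.008     ] 0.12099563518820287 [ 0.48004994 -0.09657893  0.00697177] 67.64627423591007
```

View pics/rt.png

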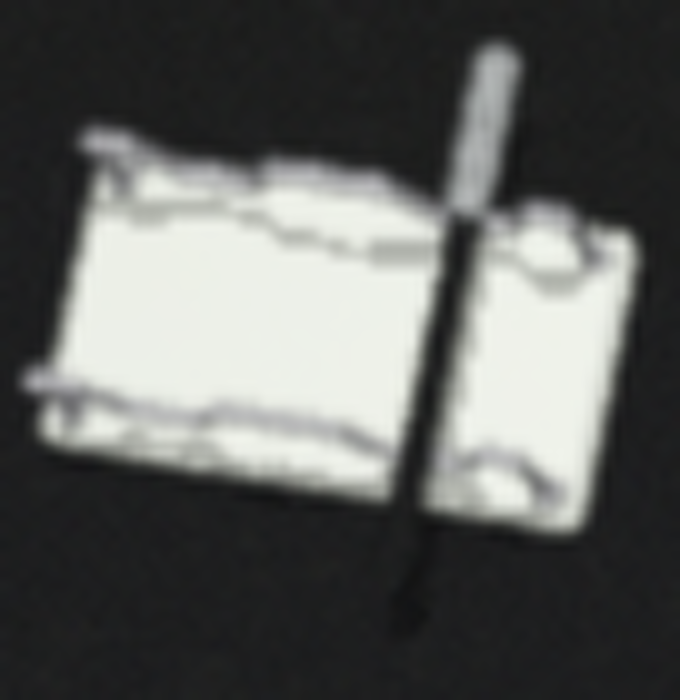

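View pics/rs.png

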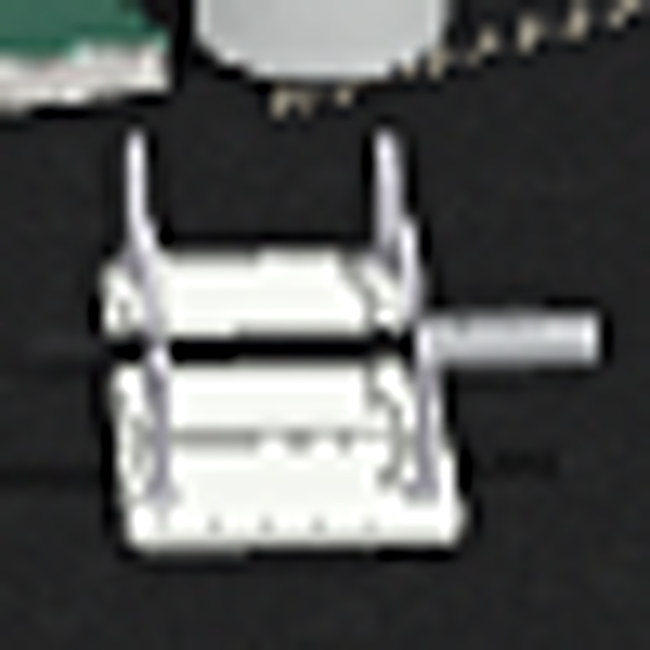

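```bash
python3 - <<'E'
from h import *
C=Cam('top');S=Cam('side')
T=lambda u,v:(135+u/10-.45*0,115+v/10)
def pl(c,z):return C.plane(*T(*c),z)
e1,e2=pl((497,50),.0335),pl((408,625),.0335);print('pen',e1,e2,np.linalg.norm(e1-e2),(e1+e2)/2,np.degrees(np.arctan2(*(e1-e2)[1::-1])))
for z in(.004,.008):
    br,tr,bl=pl((585,530),z),pl((637,235),z),pl((42,440),z);print(z,br[:2],tr[:2],bl[:2],np.linalg.norm(br-tr),np.linalg.norm(br-bl),np.degrees(np.arctan2(*(tr-br)[1::-1])),np.degrees(np.arctan2(*(bl-br)[1::-1])))
    ax=(tr-br)/np.linalg.norm(tr-br);ay=(bl-br)/np.linalg.norm(bl-br);ctr=br+.038*ax+.068*ay;print('ctr',ctr,'dip',ctr+.032*ay, (tr+bl)/2)
    pm=(e1+e2)/2
    print('from pen: along-x of ctr', (ctr-pm)@ax,(ctr-pm)@ay)
Q=lambda u,v:(255+u/13,135+v/13)
for nm,c in dict(fl=(130,547),fr=(462,547)).items(): print('side',nm,S.plane(*Q(*c),0))
print('side rl top',S.plane(*Q(105,268),.006))
pe=S.plane(*Q(600,338),.0335);print('side pen end',pe)
for c in((135,135),(388,135)): print('side wire tops',S.plane(*Q(*c),.0445))
for c in((100,135),(38,382)): print('top wire tops',pl(c,.0445))
E
```

```text
pen [0.64383195 0.30256827 0.0335    ] [0.50013188 0.31770551 0.0335    ] 0.14449514123218848 [0.57198192 0.31013689 0.0335    ] -6.013311023346014
0.004 [0.53009099 0.28188739] [0.60609633 0.27180227] [0.55116362 0.41805327] 0.07667152056292284 0.13778680529593504 -7.558401973692627 81.20285784138433
ctr [0.5781605  0.34408904 0.004     ] dip [0.58305447 0.3757126  0.004     ] [0.57862998 0.34492777 0.004     ]
from pen: along-x of ctr 0.001658943655926499 0.03449767526608581
0.008 [0.52925712 0.2811231 ] [0.60492418 0.27108287] [0.55023597 0.41668293] 0.07633026849504854 0.1371735393545814 -7.558401973692604 81.2028578413843
ctr [0.57732664 0.34332475 0.008     ] dip [0.58222061 0.3749483  0.008     ] [0.57758008 0.3438829  0.008     ]
from pen: along-x of ctr 0.0009328594987383724 0.03361484562079107
side fl [0.53061515 0.28908597 0.        ]
side fr [0.60360669 0.27343901 0.        ]
side rl top [0.55174578 0.4217102  0.006     ]
side pen end [0.64298798 0.30424944 0.0335    ]
side wire tops [0.55751518 0.4129597  0.0445    ]
side wire tops [0.61650834 0.40012017 0.0445    ]
top wire tops [0.61726567 0.39480717 0.0445    ]
top wire tops [0.55593308 0.40599223 0.0445    ]
```

```bash
python3 - <<'E'
from h import *
S=Cam('side');a=S.plane(282,236.7,.0055);b=S.plane(273.3,268.7,.008);print(a,b,np.linalg.norm(a-b),b+(a-b)*51/124,np.arctan2((a-b)[1],(a-b)[0])-np.pi/2)
goto(.480,-.0966,.08,-.39)
E
```

```text
[ 0.50672625 -0.02667498  0.0055    ] [ 0.45975569 -0.14367927  0.008     ] 0.12610506237259322 [ 0.47907422 -0.09555654  0.00697177] -0.3817497676171351
t 20.40 pos [0.4157 0.3267 0.1407] rot [-1.571  0.    -0.1  ] f [ 0.07 -0.33 -0.8 ] op 0.0735
dx 0.1062 dy 0.0607 dz -0.4147 ry 0.290 (half-turn alt 0.290)
```

```bash
python3 -m creep '[{"dx":0.04,"dy":0,"dz":-0.15,"rx":0,"ry":0.1,"rz":0,"gripper":0.8},{"dx":0.04,"dy":0,"dz":-0.15,"rx":0,"ry":0.1,"rz":0,"gripper":0.8},{"dx":0.04,"dy":0,"dz":-0.15,"rx":0,"ry":0.1,"rz":0,"gripper":0.6},{"dx":0.08,"dy":0,"dz":-0.3,"rx":0,"ry":0.2,"rz":0,"gripper":0.4},{"dx":0.08,"dy":0,"dz":-0.3,"rx":0,"ry":0.2,"rz":0,"gripper":0.4},{"dx":0.106,"dy":0.0,"dz":-0.414,"rx":0,"ry":0.286,"rz":0,"gripper":0.4},{"dx":0.106,"dy":0.0,"dz":-0.414,"rx":0,"ry":0.286,"rz":0,"gripper":0.4},{"dx":0.106,"dy":0.03,"dz":-0.414,"rx":0,"ry":0.286,"rz":0,"gripper":0.4},{"dx":0.106,"dy":0.06,"dz":-0.414,"rx":0,"ry":0.286,"rz":0,"gripper":0.4},{"dx":0.106,"dy":0.085,"dz":-0.414,"rx":0,"ry":0.286,"rz":0,"gripper":0.4},{"dx":0.106,"dy":0.085,"dz":-0.414,"rx":0,"ry":0.286,"rz":0,"gripper":0.4},{"dx":0.106,"dy":0.085,"dz":-0.414,"rx":0,"ry":0.286,"rz":0,"gripper":0.4}]' 20
python3 - <<'E'
from h import *
goto(.4797,-.0962,.0225,-.385)
p,d=shot('side',16);crop(p,240,310,220,275,10,'s19')
E
```

```text
time: 21.9
tool_pos: [0.4802, -0.0956, 0.0561]
tool_rot: [-1.571, 0.0, -0.386]
contact_force: [-1.5, -0.2, 0.7]
opening: 0.0369
t 21.90 pos [ 0.4802 -0.0956  0.0561] rot [-1.571  0.    -0.386] f [-1.48 -0.17  0.75] op 0.0369
dx -0.0002 dy 0.0336 dz -0.0008 ry -0.001 (half-turn alt -0.001)
```

View pics/s19.png

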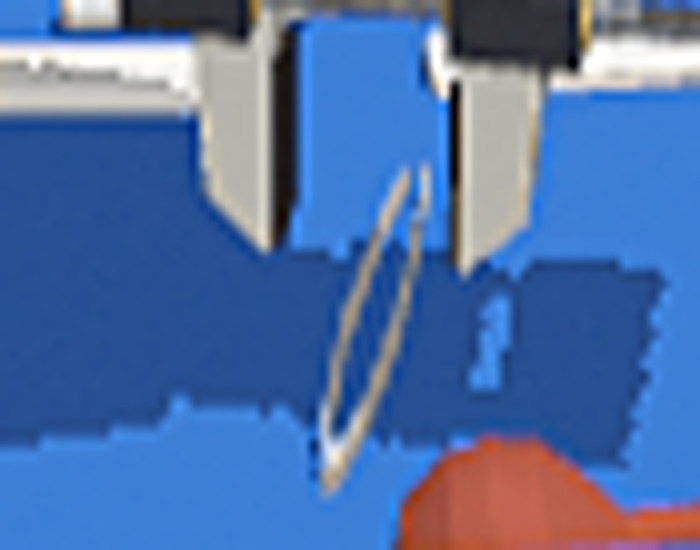

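Well aligned. I'll descend, grip at 20 N and lift.

```bash
python3 -m creep '[{"dx":0,"dy":0.02,"dz":-0.0008,"rx":0,"ry":0,"rz":0,"gripper":0.4},{"dx":0,"dy":0.03,"dz":-0.0008,"rx":0,"ry":0,"rz":0,"gripper":0.4},{"dx":0,"dy":0.0336,"dz":-0.0008,"rx":0,"ry":0,"rz":0,"gripper":0.4},{"dx":0,"dy":0.0336,"dz":-0.0008,"rx":0,"ry":0,"rz":0,"gripper":0},{"dx":0,"dy":0.0336,"dz":-0.0008,"rx":0,"ry":0,"rz":0,"gripper":0},{"dx":0,"dy":0.0336,"dz":-0.0008,"rx":0,"ry":0,"rz":0,"gripper":0},{"dx":0,"dy":0.0336,"dz":-0.0008,"rx":0,"ry":0,"rz":0,"gripper":0},{"dx":0,"dy":0.0336,"dz":-0.0008,"rx":0,"ry":0,"rz":0,"gripper":0},{"dx":0,"dy":0.0336,"dz":-0.0008,"rx":0,"ry":0,"rz":0,"gripper":0},{"dx":0,"dy":0.0336,"dz":-0.0008,"rx":0,"ry":0,"rz":0,"gripper":0}]' 20
python3 -c "
from h import *
goto(.4797,-.0962,.0225,-.385)"
```

```text
time: 23.2
tool_pos: [0.4801, -0.0965, 0.0228]
tool_rot: [-1.571, -0.001, -0.386]
contact_force: [-1.3, 1.1, 5.1]
opening: 0.012
t 23.20 pos [ 0.4801 -0.0965  0.0228] rot [-1.571e+00 -1.000e-03 -3.860e-01] f [-1.29  1.13  5.15] op 0.0120
dx -0.0005 dy 0.0003 dz 0.0001 ry -0.001 (half-turn alt -0.001)
```

```bash
python3 -m creep '[{"dx":0,"dy":-0.02,"dz":0,"rx":0,"ry":0,"rz":0,"gripper":0},{"dx":0,"dy":-0.06,"dz":0,"rx":0,"ry":0,"rz":0,"gripper":0},{"dx":0,"dy":-0.1,"dz":0,"rx":0,"ry":0,"rz":0,"gripper":0},{"dx":0,"dy":-0.12,"dz":0,"rx":0,"ry":0,"rz":0,"gripper":0},{"dx":0,"dy":-0.12,"dz":0,"rx":0,"ry":0,"rz":0,"gripper":0},{"dx":0,"dy":-0.12,"dz":0,"rx":0,"ry":0,"rz":0,"gripper":0}]' 20
python3 - <<'E'
from h import *
goto(.5825,.3745,.14,1.428)
p,d=shot('side',17);crop(p,210,330,160,280,5,'s20')
E
```

```text
time: 23.95
tool_pos: [0.4792, -0.0962, 0.1413]
tool_rot: [-1.571, 0.002, -0.386]
contact_force: [0.9, 0.3, -0.7]
opening: 0.0118
t 23.95 pos [ 0.4792 -0.0962  0.1413] rot [-1.571  0.002 -0.386] f [ 0.85  0.27 -0.74] op 0.0118
dx -0.0815 dy 0.0013 dz 0.4750 ry -1.814 (half-turn alt 1.328)
```

View pics/s20.png

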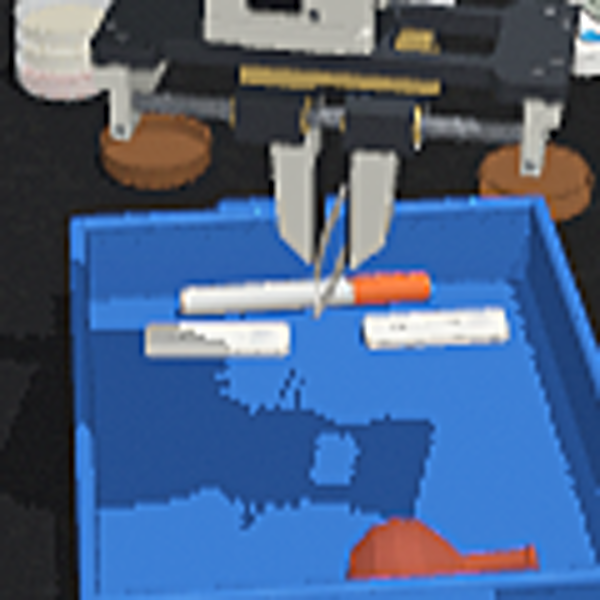

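```bash
python3 - <<'E'
from h import *
p=np.load('side17.npz')['p'];crop(p,255,300,185,230,15,'s21')
S=Cam('side');x=np.array([np.cos(1.185),np.sin(1.185),0]);m=np.array([.4797,-.0963,.1413-.0143])
f=lambda P:(S.proj(P)-[255,185])*15
for s in(0,.05,-.05,-.1): 
  xx=x*np.cos(s)+np.array([0,0,np.sin(s)]);print(s,'tips',f(m+.069*xx-np.array([0,0,.003])),'closed',f(m-.051*xx),'mid',f(m))
E
```

```text
0 tips [417.01867831 141.80442462] closed [283.43362277 555.30125744] mid [343.51504363 361.8682218 ]
0.05 tips [417.24489084 122.01055498] closed [283.42158981 570.86375023] mid [343.51504363 361.8682218 ]
-0.05 tips [416.61898966 162.10135919] closed [283.60253996 539.19530224] mid [343.51504363 361.8682218 ]
-0.1 tips [416.04741177 182.85671562] closed [283.92841913 522.58958909] mid [343.51504363 361.8682218 ]
```

View pics/s21.png

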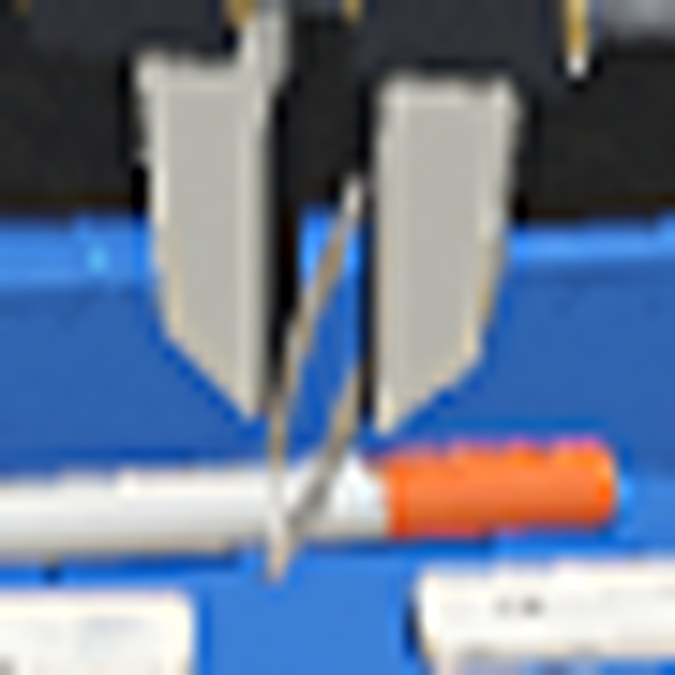

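```bash
python3 -m creep '[{"dx":-0.01,"dy":0,"dz":0.05,"rx":0,"ry":0.15,"rz":0,"gripper":0},{"dx":-0.018,"dy":0,"dz":0.1,"rx":0,"ry":0.3,"rz":0,"gripper":0},{"dx":-0.026,"dy":0,"dz":0.15,"rx":0,"ry":0.45,"rz":0,"gripper":0},{"dx":-0.034,"dy":0,"dz":0.2,"rx":0,"ry":0.6,"rz":0,"gripper":0},{"dx":-0.043,"dy":0,"dz":0.25,"rx":0,"ry":0.75,"rz":0,"gripper":0},{"dx":-0.051,"dy":0,"dz":0.3,"rx":0,"ry":0.9,"rz":0,"gripper":0},{"dx":-0.06,"dy":0,"dz":0.35,"rx":0,"ry":1.05,"rz":0,"gripper":0},{"dx":-0.069,"dy":0,"dz":0.4,"rx":0,"ry":1.2,"rz":0,"gripper":0},{"dx":-0.077,"dy":0,"dz":0.45,"rx":0,"ry":1.328,"rz":0,"gripper":0},{"dx":-0.0815,"dy":0,"dz":0.475,"rx":0,"ry":1.328,"rz":0,"gripper":0},{"dx":-0.0815,"dy":0.03,"dz":0.475,"rx":0,"ry":1.328,"rz":0,"gripper":0},{"dx":-0.0815,"dy":0.05,"dz":0.475,"rx":0,"ry":1.328,"rz":0,"gripper":0},{"dx":-0.0815,"dy":0.05,"dz":0.475,"rx":0,"ry":1.328,"rz":0,"gripper":0},{"dx":-0.0815,"dy":0.05,"dz":0.475,"rx":0,"ry":1.328,"rz":0,"gripper":0}]' 20
python3 - <<'E'
from h import *
goto(.5825,.3745,.0475,-1.714)
p,d=shot('side',18);crop(p,240,320,120,185,9,'s22')
p,d=shot('top',18);crop(p,130,230,90,190,6,'t22')
E
```

```text
time: 25.75
tool_pos: [0.5834, 0.3743, 0.0925]
tool_rot: [-1.571, 0.0, -1.714]
contact_force: [0.2, 0.3, -0.3]
opening: 0.0118
t 25.75 pos [0.5834 0.3743 0.0925] rot [-1.571  0.    -1.714] f [ 0.21  0.34 -0.26] op 0.0118
dx -0.0000 dy 0.0450 dz -0.0009 ry -0.000 (half-turn alt -0.000)
```

View pics/s22.png

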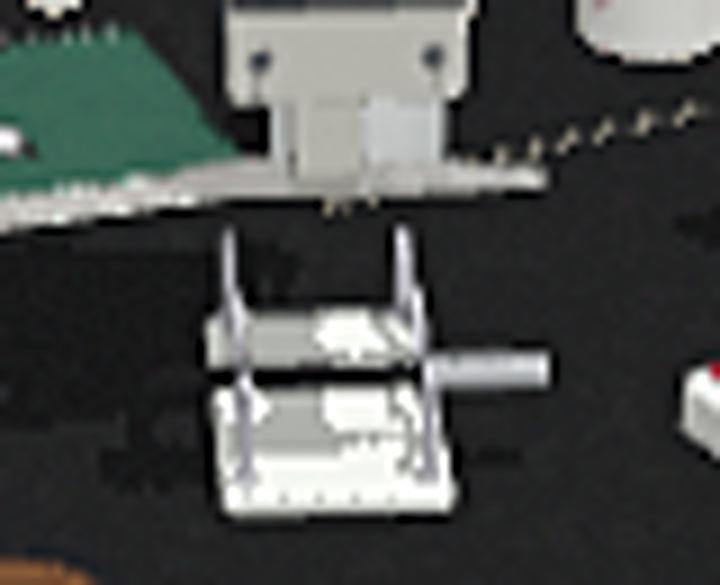

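View pics/t22.png

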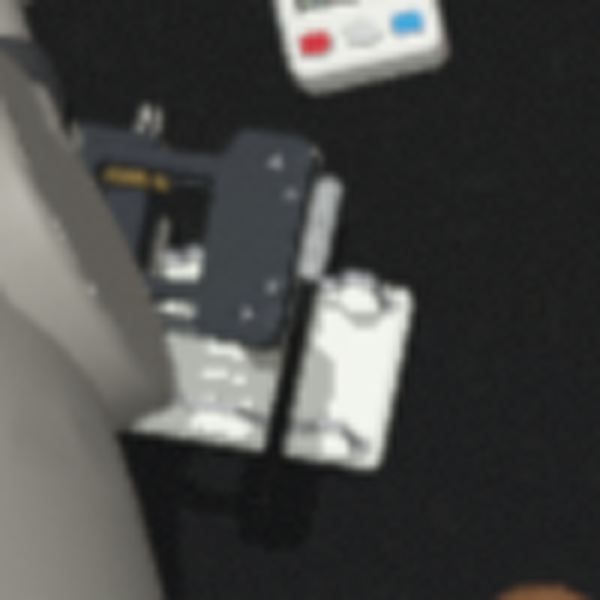

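```bash
python3 - <<'E'
from h import *
C=Cam('top');T=lambda u,v:(135+u/10,115+v/10)
c=np.array([.5825,.3745]);ax=np.array([np.cos(-.143),np.sin(-.143)]);ay=np.array([-ax[1],ax[0]])
for nm,L in dict(front=[(38,382,.0445),(130,405,.031),(160,414,.031),(190,416,.031),(220,408,.0445),(330,430,.0445),(470,458,.0445)],back=[(85,140,.0445),(120,140,.0445),(165,172,.031),(205,175,.031),(240,180,.031),(270,168,.0445),(380,180,.0445)]).items():
    for u,v,z in L:
        P=C.plane(*T(u,v),z)[:2];print(nm,(u,v),P.round(4),'rel x %.1f y %.1f'%tuple(1000*np.array([(P-c)@ax,(P-c)@ay])))
# predicted pixel positions of dip floor centers
for sx in(-.03,.03):
    for y in (-.0075,0,.0075): print((C.proj(np.r_[c+sx*ax+y*ay,.0285])-[135,115])*10)
p=np.load('top0.npz')['p'];crop(p,135,175,122,162,18,'rt2')
E
```

```text
front (38, 382) [0.5559 0.406 ] rel x -30.8 y 27.4
front (130, 405) [0.5539 0.3881] rel x -30.3 y 9.3
front (160, 414) [0.5517 0.3807] rel x -31.3 y 1.7
front (190, 416) [0.5513 0.3734] rel x -30.7 y -5.5
front (220, 408) [0.5502 0.3623] rel x -30.3 y -16.7
front (330, 430) [0.5452 0.3358] rel x -31.5 y -43.6
front (470, 458) [0.5388 0.3022] rel x -33.0 y -77.8
back (85, 140) [0.616  0.3983] rel x 29.7 y 28.4
back (120, 140) [0.6161 0.3899] rel x 31.0 y 20.1
back (165, 172) [0.6124 0.3829] rel x 28.4 y 12.6
back (205, 175) [0.6118 0.3731] rel x 29.2 y 2.8
back (240, 180) [0.6107 0.3645] rel x 29.3 y -5.9
back (270, 168) [0.6096 0.3535] rel x 29.8 y -16.9
back (380, 180) [0.607  0.3269] rel x 31.1 y -43.6
[201.56131414 416.99483723]
[171.1996061  412.29213509]
[140.84407368 407.59038949]
[249.701255   181.40271633]
[219.62592541 176.76885471]
[189.55665451 172.13592659]
```

View pics/rt2.png

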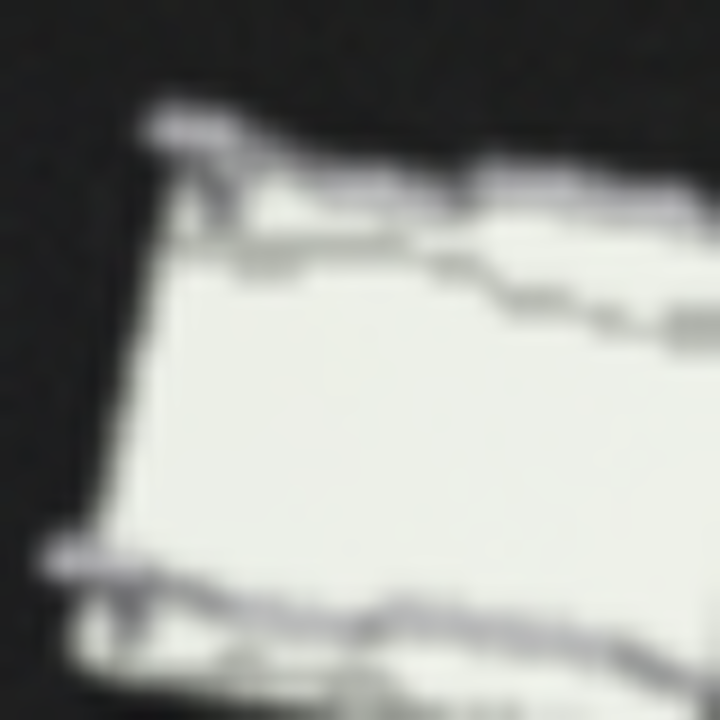

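```bash
python3 -m creep '[{"dx":0,"dy":0.02,"dz":-0.0008,"rx":0,"ry":0,"rz":0,"gripper":0},{"dx":0,"dy":0.033,"dz":-0.0008,"rx":0,"ry":0,"rz":0,"gripper":0},{"dx":0,"dy":0.04,"dz":-0.0008,"rx":0,"ry":0,"rz":0,"gripper":0},{"dx":0,"dy":0.044,"dz":-0.0008,"rx":0,"ry":0,"rz":0,"gripper":0},{"dx":0,"dy":0.044,"dz":-0.0008,"rx":0,"ry":0,"rz":0,"gripper":0},{"dx":0,"dy":0.044,"dz":-0.0008,"rx":0,"ry":0,"rz":0,"gripper":0}]' 20
python3 - <<'E'
from h import *
goto(.5825,.3745,.0475,-1.714)
p,d=shot('side',19);crop(p,240,320,120,185,9,'s23')
E
```

```text
time: 26.6
tool_pos: [0.5827, 0.3746, 0.049]
tool_rot: [-1.57, 0.001, -1.714]
contact_force: [-0.5, -1.0, 0.8]
opening: 0.0116
t 26.60 pos [0.5827 0.3746 0.049 ] rot [-1.570e+00  1.000e-03 -1.714e+00] f [-0.52 -0.99  0.82] op 0.0116
dx 0.0001 dy 0.0015 dz -0.0002 ry -0.000 (half-turn alt -0.000)
```

View pics/s23.png

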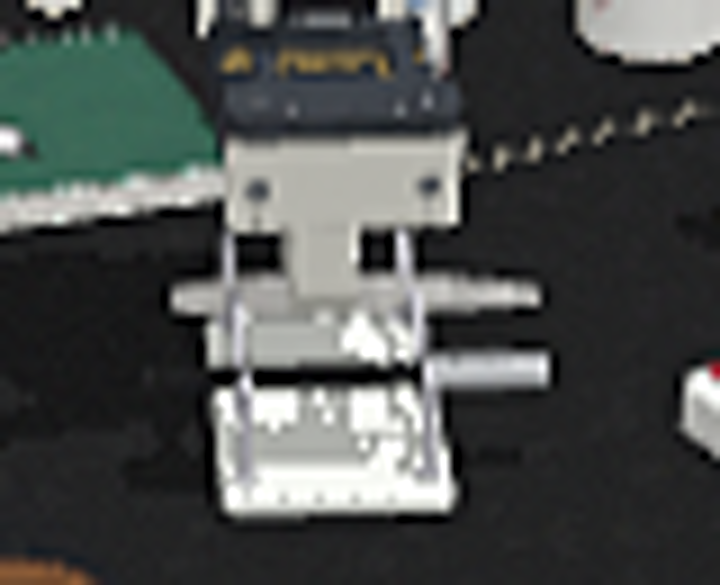

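The forceps are level between the wires at v≈295. I'll lower 1.2 mm more, release and back straight up.

```bash
python3 -m creep '[{"dx":0,"dy":0.0012,"dz":0,"rx":0,"ry":0,"rz":0,"gripper":0},{"dx":0,"dy":0.0012,"dz":0,"rx":0,"ry":0,"rz":0,"gripper":0},{"dx":0,"dy":0.0012,"dz":0,"rx":0,"ry":0,"rz":0,"gripper":0.3},{"dx":0,"dy":0.0012,"dz":0,"rx":0,"ry":0,"rz":0,"gripper":0.3},{"dx":0,"dy":0.0012,"dz":0,"rx":0,"ry":0,"rz":0,"gripper":0.3},{"dx":0,"dy":0.0012,"dz":0,"rx":0,"ry":0,"rz":0,"gripper":0.3},{"dx":0,"dy":0.0012,"dz":0,"rx":0,"ry":0,"rz":0,"gripper":0.3}]' 20
python3 -m creep '[{"dx":0,"dy":-0.01,"dz":0,"rx":0,"ry":0,"rz":0,"gripper":0.3},{"dx":0,"dy":-0.03,"dz":0,"rx":0,"ry":0,"rz":0,"gripper":0.3},{"dx":0,"dy":-0.07,"dz":0,"rx":0,"ry":0,"rz":0,"gripper":0.3},{"dx":0,"dy":-0.12,"dz":0,"rx":0,"ry":0,"rz":0,"gripper":0.3},{"dx":0,"dy":-0.12,"dz":0,"rx":0,"ry":0,"rz":0,"gripper":0.3},{"dx":0,"dy":-0.12,"dz":0,"rx":0,"ry":0,"rz":0,"gripper":0.3}]' 20
python3 -c "
from h import *
goto(.45,0.05,.25,-1.2)"
```

```text
time: 27.52
tool_pos: [0.5824, 0.3745, 0.0473]
tool_rot: [-1.571, 0.0, -1.714]
contact_force: [-0.1, -0.2, 0.1]
opening: 0.0279
time: 28.28
tool_pos: [0.5823, 0.3744, 0.1681]
tool_rot: [-1.57, 0.001, -1.714]
contact_force: [0.5, 1.1, -0.2]
opening: 0.0276
t 28.27 pos [0.5823 0.3744 0.1681] rot [-1.570e+00  1.000e-03 -1.714e+00] f [ 0.51  1.08 -0.16] op 0.0276
dx 0.3399 dy -0.0819 dz -0.0846 ry -0.514 (half-turn alt -0.514)
```

Now I'll move the arm clear of the top view and check.

```bash
python3 -m creep '[{"dx":0.0,"dy":-0.05,"dz":0,"rx":0,"ry":0,"rz":0,"gripper":0.3},{"dx":0.06,"dy":-0.08,"dz":-0.015,"rx":0,"ry":-0.1,"rz":0,"gripper":0.3},{"dx":0.12,"dy":-0.08,"dz":-0.03,"rx":0,"ry":-0.2,"rz":0,"gripper":0.3},{"dx":0.18,"dy":-0.08,"dz":-0.045,"rx":0,"ry":-0.3,"rz":0,"gripper":0.3},{"dx":0.24,"dy":-0.08,"dz":-0.06,"rx":0,"ry":-0.4,"rz":0,"gripper":0.3},{"dx":0.3,"dy":-0.08,"dz":-0.075,"rx":0,"ry":-0.5,"rz":0,"gripper":0.3},{"dx":0.34,"dy":-0.08,"dz":-0.085,"rx":0,"ry":-0.5,"rz":0,"gripper":0.3},{"dx":0.34,"dy":-0.08,"dz":-0.085,"rx":0,"ry":-0.5,"rz":0,"gripper":0.3}]'
python3 - <<'E'
from h import *
print(status.observe()['time'])
p,d=shot('side',20);crop(p,200,320,115,200,6,'s24')
p,d=shot('top',20);crop(p,130,230,105,235,5,'t24')
E
```

```text
time: 29.28
tool_pos: [0.4482, 0.048, 0.2465]
tool_rot: [-1.573, 0.001, -1.218]
contact_force: [0.7, 1.5, 0.5]
opening: 0.0277
29.275
```

View pics/s24.png

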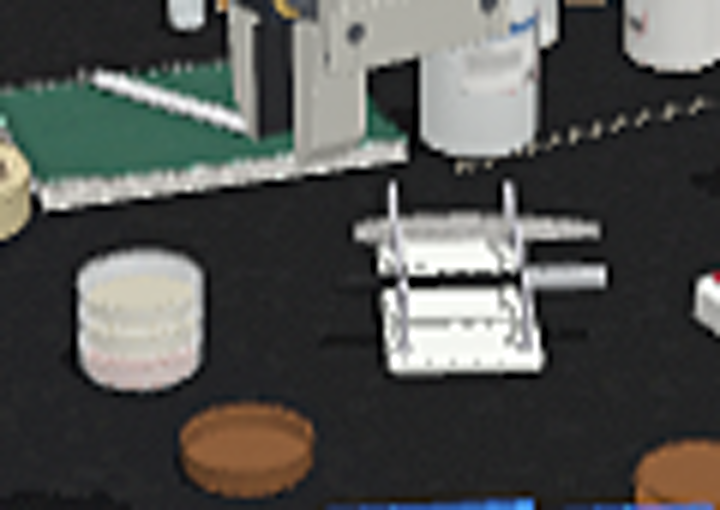

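View pics/t24.png

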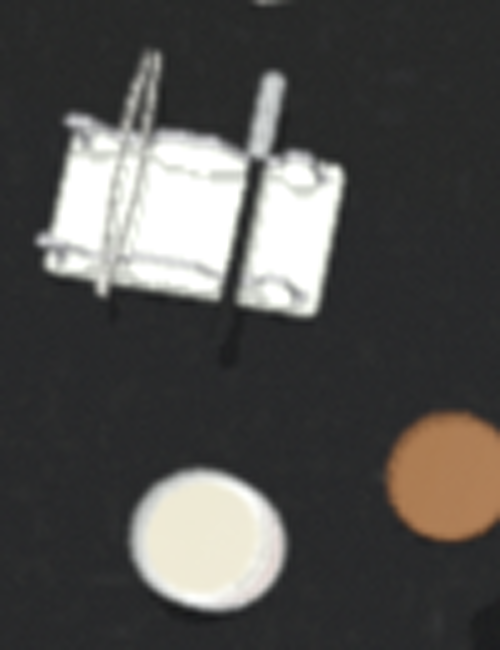

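```bash
python3 - <<'E'
from h import *
C=Cam('top');a=C.plane(130+153/5,105+52/5,.033);b=C.plane(130+102/5,105+294/5,.033)
m=b+(a-b)*51/124;c=np.array([.5825,.3745]);ax=np.array([np.cos(-.143),np.sin(-.143)]);ay=np.array([-ax[1],ax[0]])
print(m,np.linalg.norm(a-b),np.arctan2(*(a-b)[1::-1]),'rel mm',1000*(m[:2]-c)@ax,1000*(m[:2]-c)@ay)
e=C.proj(np.array([[.414,.326,.045],[.414,.326,.0]]));print((e-[130,105])*5)
robot.hand_in()
E
```

```text
[0.5831102  0.37301882 0.033     ] 0.12325871625698441 -0.14781824613214814 rel mm 0.8150570707271545 -1.3790963746259501
[[196.9191288  539.37930807]
 [219.65509973 547.25958802]]
the job is handed in; nothing more can be done
```

I stacked both yellow dishes on the pink one and laid the forceps in the free dip of the rest. The job was handed in at about 29 s of the 72 s allowed.

- **Dishes:** Each came out of the tray tilted about 10° in the grip. I set each one flat on free bench, gripped it again level, and then placed it on the pink dish. The last side view shows one upright pile of three. By eye, their edges line up within about 1 pixel (2–3 mm).
- **Forceps:** They were gripped at the balance point and released on both wires. In the last top view their point is about 1 mm off lengthwise and 1.4 mm off sideways from my estimate of the dip. The angle matches my estimate of the rest's angle within about 0.01 rad. They look level in the side view.
- **Other objects:** The pen looks unmoved in the final view. I did not re-measure the marker, cassettes or bulb at the end, but nothing was seen to touch them. The gripper was clear of everything at hand-in.
- **Disagreements:** My first move was refused because its rows lacked some keys, and nothing moved. The side camera put the rest a few mm further in +y than the top camera, and I trusted the top camera.

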